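# Empty the returns tub into the tray

### The arm

A 7-joint arm with a two-finger parallel gripper is mounted at the origin on a cart in front of the work surface, level with it; the furniture and walls round the work are solid. World frame = base frame: x ahead of the robot, y to its left, z up, the work surface at z = 0. Lengths are in m, angles in rad, forces in N, time in s.
With the tool pointing down it reaches from about 0.425 to 1.025 m from the base axis. Payload 9.4 kg.
Tool frame: the origin (TCP) lies on the mounting face of the last link; the fingertips stand 186 mm ahead of it and the grasp point (between the pads) lies 167 mm ahead of it (tip_extent is the distance from the TCP to the fingertips, in m); z points along the fingers, y is the line along which they close (so a half turn about z gives the same grasp; the last joint's range is limited). The gripper opens to 93 mm and grips with 3 to 60 N. Pads are 15 mm wide; open, the fingers measure 128 mm over their backs; the gripper's body (75 mm by 188 mm) begins 65 mm behind the grasp point.
Start: joints at [-1.253, 0.599, -0.003, 1.599, 0.002, 0.943, -0.08], TCP at [0.279, 0.669, 0.405] pointing down, gripper open.
Joint ranges: [-2.57, 2.57], [-0.35, 1.97], [-1.29, 1.29], [0.11, 2.56], [-1.05, 4.19], [0.11, 1.86], [-2.63, 2.63]. Speed limits (rad/s): [2.22, 2.22, 3.01, 3.01, 3.14, 3.14, 3.14].

### API

Orientations are given as a unit quaternion [w, x, y, z].
In Python, from plant import read_state, get_image, hand_in, tip_extent gives the robot as it stands. The module is installed in compiled form; this text tells all that it offers.
- The arm moves only by the shell command python3 -m jog 'ROWS' [FORCE]. ROWS is JSON, a list of rows, each an object with "gripper": the finger opening in m, from 0 to 0.093; "linear": the shift along the world's x, y, z in m, a list of three; "rotation": the turn, a rotation vector about the world's x, y, z in degrees, a list of three. In form: [{"gripper": gripper, "linear": [dx, dy, dz], "rotation": [wx, wy, wz]}, ...]. A call has 1 to 8 rows; each row is the pose to reach, as a shift and turn from the pose commanded when the call began; what a row does not reach only later rows make up. A row lasts 1/12 s, in which the tool goes at most 41.7 mm and 7.16 degrees, less where a joint would pass 70% of its speed; a pose out of reach is approached as far as the arm can. A call with a gripper value outside its range is refused whole. The fingers move at their own pace and stop on an object; FORCE is the grip in N (left out, the last holds). Time passes only in rows, so rows that repeat a pose let the fingers close. It gives the time, the measured TCP pose, the force, the opening and the grip force at its end, in the units of the state.
- read_state(): the state, without advancing time (a new reading comes with each control period).
- get_image(name): name is "scene" or "top" or "wrist"; returns a dict with "pixels" (400x640x3 uint8, red, green, blue), "range_z" (400x640 float32, m along the optical axis (not along the pixel's ray), 0 where there is no reading), "K" (3x3 intrinsics, pixels), "position" and "orientation" of the camera in the world. Camera axes: x right, y down, z forward; pixel columns grow to the right and rows downward; lengths in m; the calibration is good to about 2 mm. The wrist camera is an equidistant fisheye: a pixel r from the principal point sees the ray r / f radians off the axis. A picture is of the moment at which its call begins.
- hand_in(): hands the job in; it is judged then, once.
The state is a dict: "time_s": time; "joint_positions": joint angles; "joint_vel": joint speeds; "joint_efforts": joint torques, N m; "tool_pos": TCP position; "tcp_rot": TCP orientation; "contact_force": force on the tool from outside, world axes, zero at the start; "moment": the same for the moment, N m; "finger_gap": finger opening in m; "grasp_force": force on a finger pad.
Only numpy, scipy, OpenCV 4.12 (cv2) and the standard library are available. Lean on these libraries where they do the work, as an engineer would, in place of code of your own. Each camera call takes 0.05 s, during which the arm holds its last target. There are 200 camera calls.

### The job

Empty the returned medicines out of the lidded tub on the tipping stand without touching them: draw the tray up against the front of the stand's foot, centred under the tub and square to it, then swing the lid all the way back past its detent so that it stays open, and only then tip the tub forward with its side lever until all three packs have dropped into the tray. Set the tub back level, shut the lid again and let go, leaving the sanitizer bottle and the small dropper bottle where they stand.

Things in the scene. Friction and masses are not known exactly. Their poses are not given: they have to be found in the camera images.
- stand: Tipping stand, a beige metal frame fixed to the table. Origin on the table; x points to its back (lid hinge side), -x is the front it pours to, y its left, z up. Foot plate 13 mm high, front edge at x = -52 mm, back edge +66 mm, 176 mm wide (y). Upright cheeks at y = +-79 mm, 6 mm thick, top z = 120 mm.
- tub_axis (a point): Middle of the tub's tipping axis, which runs along the stand's y at x = -42 mm, z = 105 mm (stand frame). The steel tub between the cheeks: when level x = -50 to +47 mm, 135 mm wide, bottom z = 74 mm, rim z = 148 mm, walls 4 mm. The point's axes are the stand's.
- tub (a joint): Tipping angle of the tub, rad: 0 level (on the rear bumper), grows as it tips forward (rim towards the stand's -x), stop at 2.4. Its weight carries it back to level below about 1.2 and on to the forward stop beyond; the packs slide out between about 1.5 and 2.3. It takes up to about 10 N at the lever's grip.
- tub_handle (a point): Middle of the black free-turning grip sleeve of the tub's side lever: round bar 17 mm thick, 58 mm long, along the stand's y, centred at y = -127 mm (the stand's right); lever arm at y = -89 to -95 mm. Radius 98 mm about tub_axis: tub level, it lies 92 mm behind and 34 mm above the axis; tipped by q, its direction from the axis is at 0.35 + q rad above the stand's +x. Axes turn with the tub.
- lid (a joint): Opening angle of the lid against the tub, rad: 0 shut on the rim, 1.57 square to the rim, 2.2 fully back at its stop. A spring stay at its left end makes a detent with its heavy point at 1.65: short of it the lid falls shut; past it the lid is drawn back to 2.2 and held there even when the tub is tipped. Passing it either way takes 2 to 3 N at the tab.
- lid_hinge (a point): Middle of the lid's hinge pin, along the back rim of the tub, parallel to the stand's y: with the tub level at x = +51 mm, z = 153 mm in the stand's frame. Moves and turns with the tub.
- lid_tab (a point): Middle of the black lift tab on the middle of the lid's front edge: 36 mm wide (along the hinge), 10 mm thick, sticks out 30 mm; 121 mm from the hinge pin. The lid: steel plate 143 mm wide, 4 mm thick, 104 mm from pin to front edge. Lid shut, the tab stands out in front of the tub at z = 153 mm. x axis from tab to hinge, y along the hinge, z out of the lid's upper face.
- tray_floor (a point): Middle of the inner floor of the loose open aluminium tray: outside 150 mm (x) by 200 mm (y), 44 mm high, walls and floor 4 mm, 0.4 kg, on four slippery glides 4 mm high, so that it is easily slid; the point is 8 mm above the table. Its +x side goes against the front of the stand's foot, y along the stand's y: home and centred, its middle is 127 mm in front of the stand's origin.
- tray_grip (a point): Grip point of the tray's upright black tab, in the middle of its +y end, 105 mm from the tray's middle and 67 mm above the table; tab 10 mm thick (along the tray's y), 50 mm wide (x), top 84 mm above the table. Tray axes.
- jar_a: One of two amber plastic jars with screw cap, 44 mm thick, 59 mm high, standing in the tub; origin at the centre of its underside, z through the cap.
- jar_b: The other amber jar, just like the first.
- carton: Medicine carton 31 x 86 x 49 mm, standing in the tub behind the jars; origin at the centre of its underside, y along its length, z up.
- sanitizer: Bystander: white pump bottle, 52 x 81 mm, 178 mm high, loose, to the right. Origin at the centre of its underside.
- drop_bottle: Bystander: small bottle with a tall dark cap, 31 mm thick, 79 mm high, loose, front right. Origin at the centre of its underside.

How it is judged:
On the way, in this order (a step that is already met when the one before it is completed fails the run):
1. the tray stands against the front of the stand's foot (its middle 105 to 145 mm in front of the stand's origin), centred to 25 mm and square to 0.2 rad, with the tub still level (x of tray_floor in the frame of stand between -0.145 and -0.105 m and y of tray_floor in the frame of stand between -0.025 and 0.025 m and angle between the y axis of tray_floor and the y axis of stand, either way round below 0.2 rad and angle between tray_floor's own z axis and vertical below 0.05 rad and value of joint tub below 0.1 rad and value of joint lid below 0.3 rad), for 0.2 s.
2. the lid is swung back past its detent (joint over 2.0), the tub level (value of joint lid above 2 rad and value of joint tub below 0.1 rad), for 0.2 s.
3. the tub is tipped (over 1.5) with the lid still held back, and all three packs have dropped into the tray (value of joint tub above 1.5 rad and value of joint lid above 1.9 rad and x of jar_a in the frame of tray_floor between -0.075 and 0.075 m and y of jar_a in the frame of tray_floor between -0.1 and 0.1 m and z of jar_a in the frame of tray_floor between -0.01 and 0.11 m and x of jar_b in the frame of tray_floor between -0.075 and 0.075 m and y of jar_b in the frame of tray_floor between -0.1 and 0.1 m and z of jar_b in the frame of tray_floor between -0.01 and 0.11 m and x of carton in the frame of tray_floor between -0.075 and 0.075 m and y of carton in the frame of tray_floor between -0.1 and 0.1 m and z of carton in the frame of tray_floor between -0.01 and 0.11 m), for 0.2 s.
4. the tub is back level with the lid still back (value of joint tub below 0.06 rad and value of joint lid above 1.9 rad and x of jar_a in the frame of tray_floor between -0.075 and 0.075 m and y of jar_a in the frame of tray_floor between -0.1 and 0.1 m and z of jar_a in the frame of tray_floor between -0.01 and 0.11 m and x of jar_b in the frame of tray_floor between -0.075 and 0.075 m and y of jar_b in the frame of tray_floor between -0.1 and 0.1 m and z of jar_b in the frame of tray_floor between -0.01 and 0.11 m and x of carton in the frame of tray_floor between -0.075 and 0.075 m and y of carton in the frame of tray_floor between -0.1 and 0.1 m and z of carton in the frame of tray_floor between -0.01 and 0.11 m), for 0.1 s.
At the end, for the whole second after the job is handed in: Tub level and lid shut (each under 0.06 rad); both jars and the carton at rest in the tray (origins inside its outline, under 110 mm above its floor); tray still against the stand's foot (middle 105 to 145 mm in front of the stand's origin, centred to 25 mm, square to 0.2 rad) (value of joint each of lid, tub below 0.06 rad and x of jar_a in the frame of tray_floor between -0.075 and 0.075 m and y of jar_a in the frame of tray_floor between -0.1 and 0.1 m and z of jar_a in the frame of tray_floor between -0.01 and 0.11 m and x of jar_b in the frame of tray_floor between -0.075 and 0.075 m and y of jar_b in the frame of tray_floor between -0.1 and 0.1 m and z of jar_b in the frame of tray_floor between -0.01 and 0.11 m and x of carton in the frame of tray_floor between -0.075 and 0.075 m and y of carton in the frame of tray_floor between -0.1 and 0.1 m and z of carton in the frame of tray_floor between -0.01 and 0.11 m and x of tray_floor in the frame of stand between -0.145 and -0.105 m and y of tray_floor in the frame of stand between -0.025 and 0.025 m and angle between the y axis of tray_floor and the y axis of stand, either way round below 0.2 rad and angle between tray_floor's own z axis and vertical below 0.05 rad and linear speed of each of jar_a, jar_b, carton, sanitizer, drop_bottle below 0.02 m/s); the robot touches nothing.
It fails at once if the tub is tipped by more than 0.4 rad while the lid is not back past its detent (joint under 1.8) (value of joint tub above 0.4 rad and value of joint lid below 1.8 rad).
It fails at once if a jar or the carton is touched by the gripper or arm (over 0.5 N) (contact force between any of the fingers, the arm and jar_a above 0.5 N or contact force between any of the fingers, the arm and jar_b above 0.5 N or contact force between any of the fingers, the arm and carton above 0.5 N).
It fails at once if the sanitizer or the dropper bottle is moved by more than 30 mm (distance of any of sanitizer, drop_bottle from where it was at the start of the episode above 0.03 m).
It also fails if it takes over 72 s, if anything falls off the work surface, if the arm or the gripper's body presses on something with over 40 N, if the wrist force passes 120 N, or if a joint passes its speed limit or range.

## Working session

There is one attempt and no reset: what is moved stays moved. The work goes in short steps, Python scripts to look and compute and a shell command to move; the robot and the scene stay as the last step left them, time stands still between calls to the robot, and variables do not carry over. Pictures are saved under pics/ and viewed, at most 10 in all, crops included, and the job is handed in when it is done.

```bash
mkdir -p pics
cat > h.py <<'E'
import numpy as np,cv2
from scipy.spatial.transform import Rotation as R
from plant import *
def q2m(q): return R.from_quat([q[1],q[2],q[3],q[0]]).as_matrix()
def cloud(im):
    K=im["K"];z=im["range_z"];v,u=np.mgrid[:400,:640]
    P=np.stack([(u-K[0,2])/K[0,0]*z,(v-K[1,2])/K[1,1]*z,z],-1)
    return P@q2m(im["orientation"]).T+np.array(im["position"])
def save(im,n,box=None,s=1):
    p=im["pixels"][...,::-1]
    if box: p=p[box[1]:box[3],box[0]:box[2]]
    cv2.imwrite(f"pics/{n}.png",cv2.resize(p,None,fx=s,fy=s,interpolation=cv2.INTER_CUBIC))
E
python3 - <<'E'
from h import *
print(read_state(),tip_extent)
a=[]
for n in("scene","top"):
    im=get_image(n);np.save(n+".npy",im,allow_pickle=True);a.append(im);print(n,im["position"],im["orientation"],im["K"])
    save(im,n+"0",None,1.25)
E
```

```text
{'time_s': 0.0, 'joint_positions': array([-1.25271746,  0.60013355, -0.00252407,  1.60011541,  0.00178516,
        0.94288281, -0.07975317]), 'joint_vel': array([-0.00126777,  0.00025632,  0.00044817, -0.00046341,  0.00023264,
        0.00124506, -0.00231174]), 'joint_efforts': array([-3.62235528e-05, -7.65060639e+01,  1.49673365e+00, -2.52349055e+01,
       -5.25337178e-02,  1.70192309e-02,  1.66391460e-04]), 'tool_pos': array([0.27876327, 0.66905641, 0.4038591 ]), 'tcp_rot': array([-8.14347219e-05,  1.96070475e-01,  9.80589505e-01, -7.64167011e-04]), 'contact_force': array([ 0.08854203, -0.03668256,  0.91998268]), 'moment': array([ 0.02104454, -0.02977178,  0.0015025 ]), 'grasp_force': 0.0, 'finger_gap': 0.09283358949769938} 0.1861
scene [-0.13066754 -0.0861488   1.0437271 ] [ 0.21033629 -0.6415847   0.7032264  -0.22271136] [[405.74529548   0.         314.99588222]
 [  0.         405.74529548 200.47661611]
 [  0.           0.           1.        ]]
top [-0.12836557 -0.35319995  1.35944662] [-0.19727409  0.78980398 -0.56183635  0.14707997] [[416.44611542   0.         318.57314884]
 [  0.         416.44611542 207.57878805]
 [  0.           0.           1.        ]]
```

View pics/scene0.png

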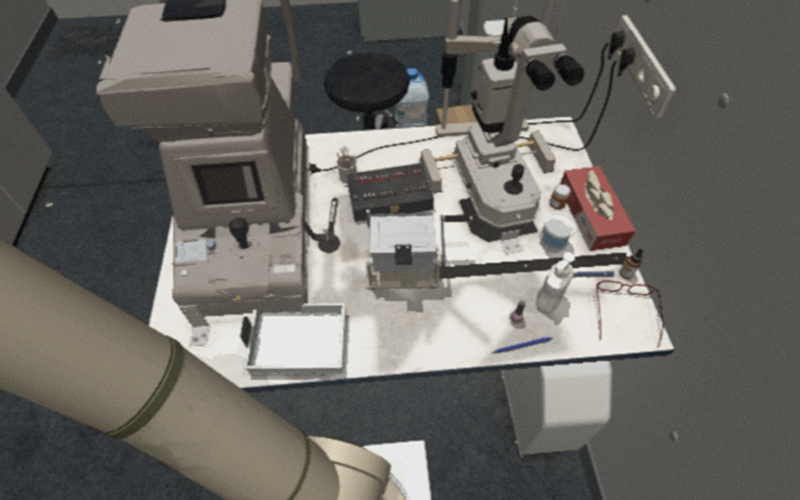

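View pics/top0.png

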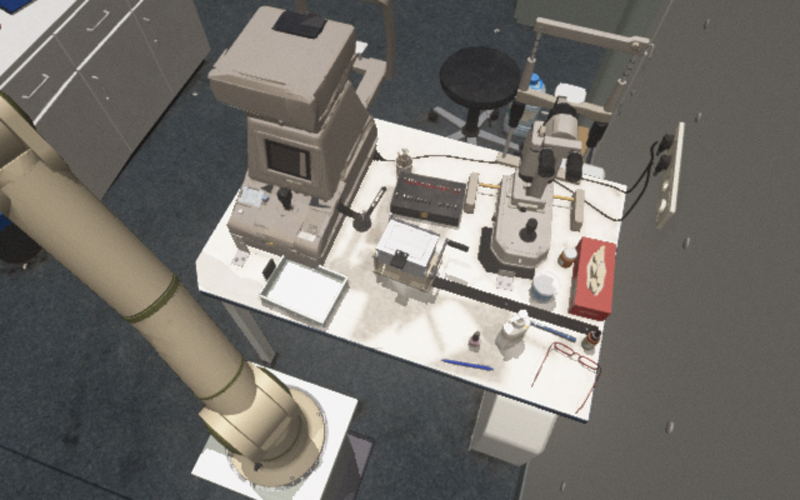

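The scene view shows the stand near (405,245), the tray near (298,340) with its black tab at (247,331) on the left, the sanitizer at (553,285) and the dropper bottle at (517,312). I'll enlarge and measure.

Run:
```python
from h import *
s=np.load("scene.npy",allow_pickle=True).item();t=np.load("top.npy",allow_pickle=True).item()
save(s,"sc",(180,150,380,300),4); save(t,"tc",(200,130,400,280),4)
np.set_printoptions(precision=3,suppress=True,linewidth=150)
for n,im in(("scene",s),("top",t)):
    C=cloud(im)
    # table check
    print(n,"table",np.median(C[...,2][(abs(C[...,2])<.02)]))
    H=C[...,2]
    def box(lo,hi,zl,zh):
        m=(C[...,0]>lo[0])&(C[...,0]<hi[0])&(C[...,1]>lo[1])&(C[...,1]<hi[1])&(H>zl)&(H<zh);return m,C[m]
    # lid points: flat at z=155
    m,p=box((.3,-.4),(1.2,.6),.149,.160); 
    n_,l,st,ce=cv2.connectedComponentsWithStats(m.astype(np.uint8))
    for i in range(1,n_):
        if st[i,4]>60: print("lid?",st[i],C[l==i].mean(0),cv2.minAreaRect((C[l==i][:,:2]*1000).astype(np.float32)))
    m,p=box((.2,-.5),(1.2,.7),.038,.056)
    n_,l,st,ce=cv2.connectedComponentsWithStats(m.astype(np.uint8))
    for i in range(1,n_):
        if st[i,4]>100: print("tray?",st[i],C[l==i].mean(0),cv2.minAreaRect((C[l==i][:,:2]*1000).astype(np.float32)))
```

```text
scene table 0.0005325732060000865
lid? [ 293  168   56   44 1725] [ 0.548 -0.154  0.156] ((544.51513671875, -150.40673828125), (150.48265075683594, 149.56610107421875), 85.61082458496094)
lid? [ 137  198  105   30 1133] [0.491 0.223 0.155] ((484.18450927734375, 205.7613067626953), (282.10687255859375, 80.43717193603516), 74.69556427001953)
tray? [362 117  64  59 321] [ 0.733 -0.397  0.047] ((775.4717407226562, -380.71240234375), (300.9064025878906, 95.6803970336914), 32.08776092529297)
tray? [ 270  119   91   52 2311] [ 0.804 -0.153  0.047] ((826.551025390625, -172.78773498535156), (195.43551635742188, 317.5259704589844), 4.645532131195068)
tray? [147 236 129  59 863] [0.392 0.126 0.045] ((398.7252197265625, 165.68310546875), (352.1684875488281, 175.35507202148438), 85.27228546142578)
top table 0.0007706614224698427
lid? [187 154  72  45 620] [0.492 0.216 0.155] ((495.3100891113281, 201.5494384765625), (283.4669189453125, 80.06222534179688), 82.17086029052734)
lid? [ 301  170   51   45 1220] [ 0.551 -0.158  0.156] ((546.6067504882812, -153.6483612060547), (150.53399658203125, 149.65455627441406), 85.92633056640625)
tray? [ 312  132   61   44 1639] [ 0.796 -0.147  0.047] ((811.5714721679688, -139.016357421875), (169.91844177246094, 227.7831573486328), 6.183456897735596)
tray? [372 137  16  28 210] [ 0.865 -0.269  0.045] ((867.4815673828125, -278.6053161621094), (126.8106918334961, 49.90901565551758), 8.14974594116211)
tray? [206 172  73  87 478] [0.408 0.092 0.045] ((469.8634338378906, 98.34028625488281), (234.4118194580078, 329.1730041503906), 85.63681030273438)
tray? [394 193  33  18 103] [ 0.672 -0.439  0.047] ((672.6497192382812, -435.2967529296875), (125.14205932617188, 29.915790557861328), 78.7537612915039)
```

View pics/sc.png

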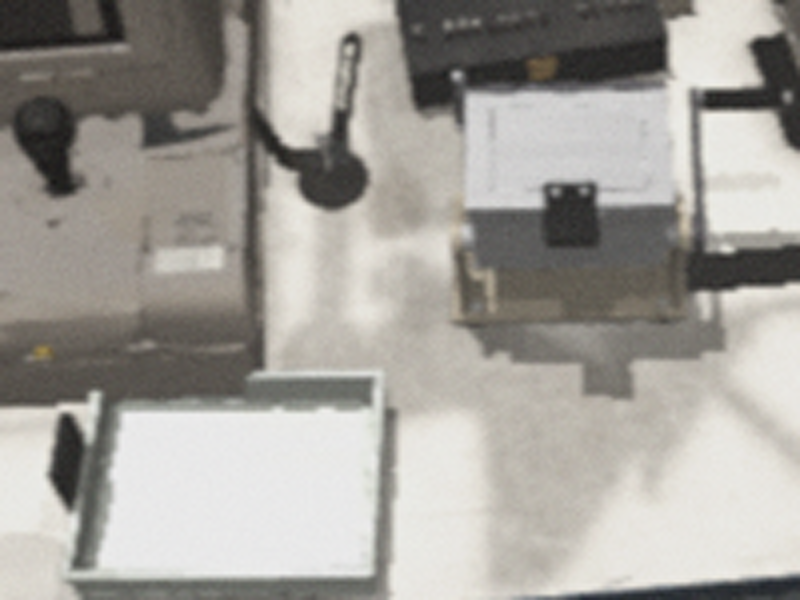

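View pics/tc.png

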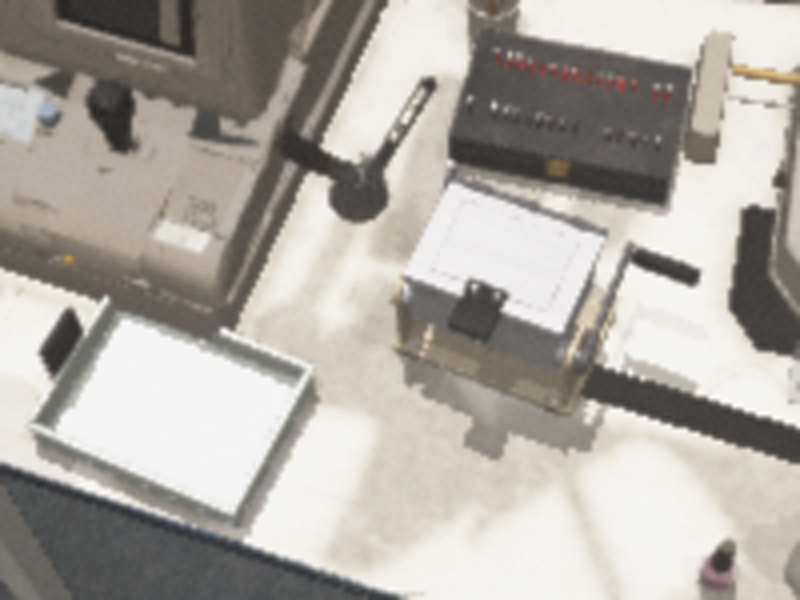

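The crops show lid corners at scene crop (465,92), (668,90), (672,205), (467,207), the tab at (570,215) and the tray rim corners at (382,373), (378,578), (72,577), (95,395). The lever grip is at top crop (632,252) to (697,275). Next I intersect these with known heights.

```bash
cat >> h.py <<'E'
def ray(im,uv,z):
    K=im["K"];uv=np.atleast_2d(uv).astype(float)
    d=np.c_[(uv[:,0]-K[0,2])/K[0,0],(uv[:,1]-K[1,2])/K[1,1],np.ones(len(uv))]@q2m(im["orientation"]).T
    o=np.array(im["position"]);return o+d*((z-o[2])/d[:,2])[:,None]
np.set_printoptions(precision=4,suppress=True,linewidth=150)
E
python3 - <<'E'
from h import *
s=np.load("scene.npy",allow_pickle=True).item();t=np.load("top.npy",allow_pickle=True).item()
S=lambda l:np.array(l)/4+[180,150]
T=lambda l:np.array(l)/4+[200,130]
def ang(p):
  return [np.degrees(np.arctan2(*(a-b)[[1,0]])) for a,b in((p[0],p[3]),(p[1],p[2]))]+[np.degrees(np.arctan2(*(a-b)[[1,0]]))-90 for a,b in((p[0],p[1]),(p[3],p[2]))]+[np.linalg.norm(p[i]-p[i-1]) for i in range(4)]
for nm,l,z in(("lid",[(465,92),(668,90),(672,205),(467,207)],.155),("tray",[(95,395),(382,373),(378,578),(72,577)],.046)):
  p=ray(s,S(l),z);print(nm,"S",p,p.mean(0),ang(p))
for nm,l,z in(("lid",[(452,180),(607,235),(570,332),(400,270)],.155),("tray",[(105,300),(312,368),(240,515),(35,430)],.046)):
  p=ray(t,T(l),z);print(nm,"T",p,p.mean(0),ang(p))
print("grip",ray(t,T([(632,252),(697,275)]),.139),ray(s,S([(697,98),(780,98)]),.139))
print("tabtop",ray(t,T([(67,312),(58,340)]),.08),ray(s,S([(65,412)]),.08))
for n,im in(("S",s),("T",t)):
  C=cloud(im);m=(C[...,2]>.06)&(C[...,2]<.09)&(C[...,0]<.6)&(C[...,1]>.1)&(C[...,1]<.35)&(C[...,0]>.3)
  dark=im["pixels"].max(-1)<75
  q=C[m&dark]; print(n,len(q),q.min(0) if len(q) else 0,q.max(0) if len(q) else 0,np.median(q,0))
  # lid by depth
  m=(abs(C[...,2]-.155)<.004)&(C[...,0]>.45)&(C[...,0]<.65)&(C[...,1]>-.3)&(C[...,1]<-.05)
  lum=im["pixels"].mean(-1)
  q=C[m&(lum>120)];q=q[:,:2]*1000;print("lid",cv2.minAreaRect(q.astype(np.float32)),q.mean(0)); q=C[m&(lum<60)];print("blk",len(q),q.mean(0) if len(q) else 0)
  m=(abs(C[...,2]-.142)<.012)&(C[...,0]>.5)&(C[...,0]<.7)&(C[...,1]>-.34)&(C[...,1]<-.24)
  q=C[m&(lum<70)];print("grip",len(q),q.min(0),q.max(0),np.median(q,0))
  for nm,b,zz in(("sanit",(.4,-.5,.55,-.3),.1),("drop",(.35,-.4,.5,-.2),.05)):
    m=(C[...,2]>zz)&(C[...,0]>b[0])&(C[...,0]<b[2])&(C[...,1]>b[1])&(C[...,1]<b[3]);q=C[m];print(nm,len(q),q.min(0),q.max(0))
E
```

```text
lid S [[ 0.6063 -0.0891  0.155 ]
 [ 0.5942 -0.2325  0.155 ]
 [ 0.4946 -0.2217  0.155 ]
 [ 0.5061 -0.0843  0.155 ]] [ 0.5503 -0.1569  0.155 ] [np.float64(-2.7502136867290345), np.float64(-6.159163876230211), np.float64(-4.808896412707696), np.float64(-4.787853218619134), np.float64(0.1002504686303315), np.float64(0.14386815580482767), np.float64(0.10016292667572924), np.float64(0.13790657895760217)]
tray S [[ 0.4478  0.1851  0.046 ]
 [ 0.4465 -0.0155  0.046 ]
 [ 0.2942 -0.0081  0.046 ]
 [ 0.3133  0.1905  0.046 ]] [0.3755 0.088  0.046 ] [np.float64(-2.28103646926196), np.float64(-2.787042735491211), np.float64(-0.35664476407544043), np.float64(-5.500898542706395), np.float64(0.1345862775915378), np.float64(0.20064547774322417), np.float64(0.15253548212649276), np.float64(0.19950016028903053)]
lid T [[ 0.6079 -0.0931  0.155 ]
 [ 0.5993 -0.2348  0.155 ]
 [ 0.5006 -0.233   0.155 ]
 [ 0.5094 -0.0818  0.155 ]] [ 0.5543 -0.1607  0.155 ] [np.float64(-6.568086735683129), np.float64(-1.0383111983701185), np.float64(-3.478626834602096), np.float64(-3.3416018219469947), np.float64(0.0990862203210
[... 859 characters left out ...]
5.75875091552734) [ 552.0547 -155.3509]
blk 114 [ 0.4871 -0.1516  0.1567]
grip 82 [ 0.5848 -0.3135  0.1362] [ 0.5981 -0.2582  0.1491] [ 0.5912 -0.2869  0.1444]
sanit 397 [ 0.4048 -0.4997  0.1004] [ 0.4678 -0.4564  0.1839]
drop 127 [ 0.3862 -0.4     0.05  ] [ 0.5    -0.2002  0.1577]
T 41 [0.3688 0.1886 0.0602] [0.4127 0.195  0.0875] [0.3898 0.1919 0.0767]
lid ((555.9730224609375, -160.46792602539062), (172.21115112304688, 117.1500244140625), 81.3896255493164) [ 556.5025 -159.2329]
blk 0 0
grip 32 [ 0.5855 -0.3128  0.1402] [ 0.5972 -0.2628  0.15  ] [ 0.5916 -0.2881  0.1444]
sanit 231 [ 0.4067 -0.4999  0.1002] [ 0.4601 -0.461   0.1832]
drop 51 [ 0.3891 -0.3994  0.054 ] [ 0.5    -0.2008  0.1581]
```

Run:
```python
from h import *
for n in("scene","top"):
  im=np.load(n+".npy",allow_pickle=True).item();C=cloud(im);X,Y,Z=[C[...,i] for i in range(3)]
  for y0 in np.arange(.05,.35,.04):
    m=(Y>y0)&(Y<y0+.04)&(Z>.1)&(Z<.5)&(X>.38)&(X<.8);print(n,round(y0,2),"min x z>.1:",np.percentile(X[m],1) if m.any() else None,end=" ")
    m=(Y>y0)&(Y<y0+.04)&(Z>.06)&(Z<.1)&(X>.42)&(X<.8);print("low:",np.percentile(X[m],1) if m.any() else None)
  # tray end walls / rim in slabs
  m=(abs(Z-.046)<.004)&(X>.28)&(X<.46)&(Y>-.03)&(Y<.2)
  q=C[m][:,:2]*1000;print(len(q),q.min(0),q.max(0),cv2.minAreaRect(q.astype(np.float32)))
  f=(abs(Z-.008)<.004)&(X>.28)&(X<.46)&(Y>-.03)&(Y<.2)&(im["pixels"].min(-1)>215)
  print("floor",C[f].mean(0),cv2.minAreaRect((C[f][:,:2]*1000).astype(np.float32)))
  if n=="scene": C=cloud(im); print("drop",C[int(312/1.25)-2:int(312/1.25)+3:2,412:416])
```

```text
scene 0.05 min x z>.1: 0.44783018720665096 low: 0.44974775245850684
scene 0.09 min x z>.1: 0.44781624103073203 low: 0.4478540887882
scene 0.13 min x z>.1: 0.446075427515824 low: 0.4469976817685047
scene 0.17 min x z>.1: 0.4453153925150818 low: 0.44531246467720903
scene 0.21 min x z>.1: 0.4456485015261029 low: 0.44570100360671266
scene 0.25 min x z>.1: 0.4458744371476178 low: 0.44556112112496576
scene 0.29 min x z>.1: 0.4464318923727725 low: 0.4418797192854128
scene 0.33 min x z>.1: 0.4466513403976238 low: 0.4430385097618791
498 [298.3097 -13.8711] [458.2539 199.9642] ((381.06640625, 95.30611419677734), (212.5297393798828, 156.699462890625), 86.98539733886719)
floor [0.3859 0.0905 0.008 ] ((386.71392822265625, 79.44806671142578), (202.23049926757812, 122.20024871826172), 85.83454132080078)
drop [[[ 0.397  -0.3936  0.0493]
  [ 0.3934 -0.3944  0.0556]
  [ 0.3918 -0.3963  0.0582]
  [ 0.3897 -0.398   0.0615]]

 [[ 0.3928 -0.3934  0.0454]
  [ 0.3903 -0.3948  0.0498]
  [ 0.3894 -0.3972  0.0509]
  [ 0.3877 -0.399   0.0538]]

 [[ 0.3921 -0.3952  0.0349]
  [ 0.387  -0.3951  0.0442]
  [ 0.3861 -0.3974  0.0455]
  [ 0.3874 -0.4012  0.0424]]]
top 0.05 min x z>.1: 0.4500588419904185 low: 0.451567554849
top 0.09 min x z>.1: 0.44971174136367403 low: 0.44859791551021116
top 0.13 min x z>.1: 0.447863452389372 low: 0.4475852228389944
top 0.17 min x z>.1: 0.4470335737823833 low: 0.4477551918020558
top 0.21 min x z>.1: 0.4470621109254967 low: 0.44825375768024944
top 0.25 min x z>.1: 0.4477043155241394 low: 0.4482885707201948
top 0.29 min x z>.1: 0.4475282259335622 low: 0.4446131663259083
top 0.33 min x z>.1: 0.44755398406624597 low: 0.44624868653795646
253 [301.0801 -17.6768] [459.6349 198.7718] ((384.7322082519531, 93.31674194335938), (211.42626953125, 155.77548217773438), 85.6270980834961)
floor [0.3843 0.091  0.008 ] ((369.53912353515625, 76.61973571777344), (211.82559204101562, 159.9846954345703), 86.05522918701172)
```

Run:
```python
from h import *
for n in("scene","top"):
  im=np.load(n+".npy",allow_pickle=True).item();C=cloud(im);X,Y,Z=[C[...,i] for i in range(3)]
  for x0 in np.arange(.44,.54,.02):
    m=(X>x0)&(X<x0+.02)&(Z>.1)&(Z<.3)&(Y>0)&(Y<.2);print(n,round(x0,2),np.percentile(Y[m],[0.5,2,10]) if m.any() else None, np.percentile(Z[m],98) if m.any() else None)
  m=(X>.3)&(X<.6)&(Y>-.05)&(Y<.13)&(Z>.17);print((C[m].min(0),C[m].max(0)) if m.any() else None)
```

```text
scene 0.44 [0.0634 0.0657 0.0771] 0.1529631558145298
scene 0.46 [0.0636 0.0653 0.0771] 0.17902323021013455
scene 0.48 [0.0666 0.067  0.074 ] 0.17256909580298566
scene 0.5 [0.0655 0.0669 0.074 ] 0.25461019006209534
scene 0.52 [0.0657 0.0663 0.0766] 0.2626076101617939
scene 0.54 [0.0629 0.0653 0.068 ] 0.24903434238251865
(array([0.4556, 0.0609, 0.1701]), array([0.6  , 0.13 , 0.551]))
top 0.44 [0.0601 0.0629 0.0731] 0.15199777198469114
top 0.46 [0.0612 0.062  0.0677] 0.1785053798043094
top 0.48 [0.0627 0.0636 0.0659] 0.17443270845722708
top 0.5 [0.0627 0.0637 0.066 ] 0.25184866506735
top 0.52 [0.0626 0.0635 0.0659] 0.26215720344131954
top 0.54 [0.0596 0.0616 0.0642] 0.25584670360404904
(array([0.4575, 0.058 , 0.1701]), array([0.6   , 0.13  , 0.5505]))
```

```bash
python3 -m jog '[{"gripper":0.07,"linear":[0.01,-0.04,0],"rotation":[0,0,5]},{"gripper":0.07,"linear":[0.02,-0.08,0],"rotation":[0,0,10]},{"gripper":0.07,"linear":[0.03,-0.12,0],"rotation":[0,0,15]},{"gripper":0.07,"linear":[0.04,-0.16,0],"rotation":[0,0,19]},{"gripper":0.07,"linear":[0.05,-0.2,0],"rotation":[0,0,19]},{"gripper":0.07,"linear":[0.06,-0.24,0],"rotation":[0,0,19]},{"gripper":0.07,"linear":[0.07,-0.28,0],"rotation":[0,0,19]},{"gripper":0.07,"linear":[0.08,-0.32,0],"rotation":[0,0,19]}]' 20
```

```text
time_s: 0.77
tool_pos: [0.3589, 0.3471, 0.4046]
tcp_rot: [-0.0, 0.032, 1.0, -0.0]
contact_force: [0.4, 0.0, -0.2]
finger_gap: 0.07
grasp_force: 0.0
```

```bash
python3 -m jog '[{"gripper":0.07,"linear":[0.015,-0.035,0],"rotation":[0,5,0]},{"gripper":0.07,"linear":[0.03,-0.07,0],"rotation":[0,10,0]},{"gripper":0.07,"linear":[0.045,-0.11,0],"rotation":[0,15,0]},{"gripper":0.07,"linear":[0.062,-0.153,0],"rotation":[0,15,0]},{"gripper":0.07,"linear":[0.062,-0.153,-0.03],"rotation":[0,15,0]},{"gripper":0.07,"linear":[0.062,-0.153,-0.06],"rotation":[0,15,0]},{"gripper":0.07,"linear":[0.062,-0.153,-0.09],"rotation":[0,15,0]},{"gripper":0.07,"linear":[0.062,-0.153,-0.09],"rotation":[0,15,0]}]'
python3 - <<'E'
from h import *
im=get_image("wrist");save(im,"w1",None,1.25)
E
```

```text
time_s: 1.43
tool_pos: [0.4202, 0.1953, 0.3109]
tcp_rot: [-0.133, 0.032, 0.991, -0.006]
contact_force: [-0.7, 1.0, 0.0]
finger_gap: 0.07
grasp_force: 0.0
```

View pics/w1.png

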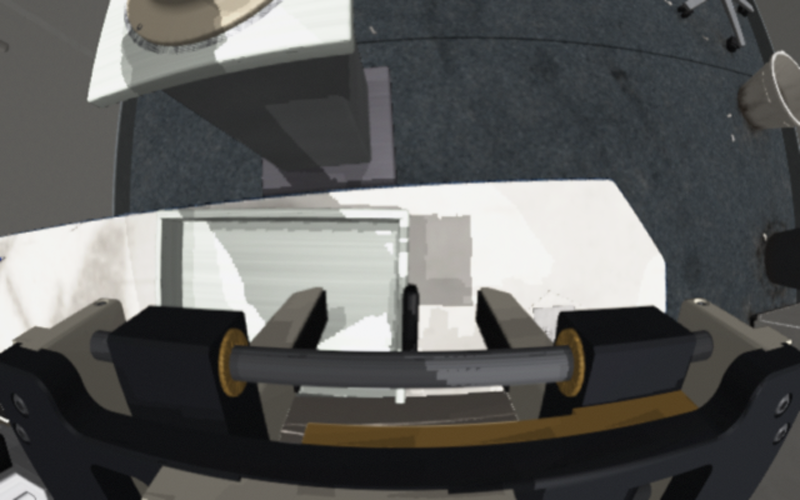

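The wrist view shows the black tab at (411,310), nearly midway between the fingertips at (325,290) and (480,290), so I descend and close.

```bash
python3 -m jog '[{"gripper":0.07,"linear":[0,0,-0.02],"rotation":[0,0,0]},{"gripper":0.07,"linear":[0,0,-0.04],"rotation":[0,0,0]},{"gripper":0.07,"linear":[0,0,-0.06],"rotation":[0,0,0]},{"gripper":0.07,"linear":[0,0,-0.075],"rotation":[0,0,0]},{"gripper":0.0,"linear":[0,0,-0.075],"rotation":[0,0,0]},{"gripper":0.0,"linear":[0,0,-0.075],"rotation":[0,0,0]},{"gripper":0.0,"linear":[0,0,-0.075],"rotation":[0,0,0]},{"gripper":0.0,"linear":[0,0,-0.075],"rotation":[0,0,0]}]' 20
python3 -m jog '[{"gripper":0.0,"linear":[0,0,0],"rotation":[0,0,0]},{"gripper":0.0,"linear":[0,0,0],"rotation":[0,0,0]},{"gripper":0.0,"linear":[0,0,0],"rotation":[0,0,0]},{"gripper":0.0,"linear":[0,0,0],"rotation":[0,0,0]}]'
```

```text
time_s: 2.15
tool_pos: [0.4212, 0.1965, 0.2412]
tcp_rot: [-0.13, 0.031, 0.991, -0.004]
contact_force: [0.3, -0.9, 0.2]
finger_gap: 0.048
grasp_force: 0.0
time_s: 2.48
tool_pos: [0.4209, 0.1962, 0.24]
tcp_rot: [-0.13, 0.031, 0.991, -0.004]
contact_force: [-0.5, 0.0, 0.0]
finger_gap: 0.0214
grasp_force: 0.0
```

```bash
python3 -m jog '[{"gripper":0.0,"linear":[0,0,-0.004],"rotation":[0,0,0]},{"gripper":0.0,"linear":[0,0,-0.004],"rotation":[0,0,0]},{"gripper":0.0,"linear":[0,0,-0.004],"rotation":[0,0,0]},{"gripper":0.0,"linear":[0,0,-0.004],"rotation":[0,0,0]},{"gripper":0.0,"linear":[0,0,-0.004],"rotation":[0,0,0]}]'
python3 -m jog '[{"gripper":0.0,"linear":[0,-0.008,0],"rotation":[0,0,0]},{"gripper":0.0,"linear":[0,-0.02,0],"rotation":[0,0,0]},{"gripper":0.0,"linear":[0,-0.035,0],"rotation":[0,0,0]},{"gripper":0.0,"linear":[0,-0.05,0],"rotation":[0,0,0]}]'
```

```text
time_s: 2.9
tool_pos: [0.4208, 0.1961, 0.2354]
tcp_rot: [-0.131, 0.031, 0.991, -0.004]
contact_force: [0.3, -0.9, -5.1]
finger_gap: 0.0098
grasp_force: 20.0
time_s: 3.23
tool_pos: [0.4206, 0.1446, 0.2356]
tcp_rot: [-0.131, 0.031, 0.991, -0.004]
contact_force: [-0.2, 0.2, -4.7]
finger_gap: 0.01
grasp_force: 20.0
```

```bash
python3 -m jog '[{"gripper":0.0,"linear":[0,-0.023,0],"rotation":[0,0,0]},{"gripper":0.0,"linear":[0,-0.046,0],"rotation":[0,0,0]},{"gripper":0.0,"linear":[0,-0.069,0],"rotation":[0,0,0]},{"gripper":0.0,"linear":[0,-0.092,0],"rotation":[0,0,0]},{"gripper":0.0,"linear":[0,-0.115,0],"rotation":[0,0,0]},{"gripper":0.0,"linear":[0,-0.138,0],"rotation":[0,0,0]},{"gripper":0.0,"linear":[0,-0.161,0],"rotation":[0,0,0]},{"gripper":0.0,"linear":[0,-0.183,0],"rotation":[0,0,0]}]'
python3 -m jog '[{"gripper":0.0,"linear":[0,0,0],"rotation":[0,0,0]},{"gripper":0.0,"linear":[0,0,0],"rotation":[0,0,0]}]'
python3 - <<'E'
from h import *
im=get_image("scene");np.save("s1.npy",im,allow_pickle=True);save(im,"s1",(200,140,440,320),3.3)
im=get_image("top");np.save("t1.npy",im,allow_pickle=True)
E
```

```text
time_s: 3.9
tool_pos: [0.42, -0.0392, 0.2358]
tcp_rot: [-0.131, 0.032, 0.991, -0.004]
contact_force: [0.3, 0.1, -4.5]
finger_gap: 0.01
grasp_force: 20.0
time_s: 4.07
tool_pos: [0.4201, -0.0388, 0.2358]
tcp_rot: [-0.131, 0.033, 0.991, -0.004]
contact_force: [0.8, -0.6, -4.6]
finger_gap: 0.0103
grasp_force: 20.1
```

View pics/s1.png

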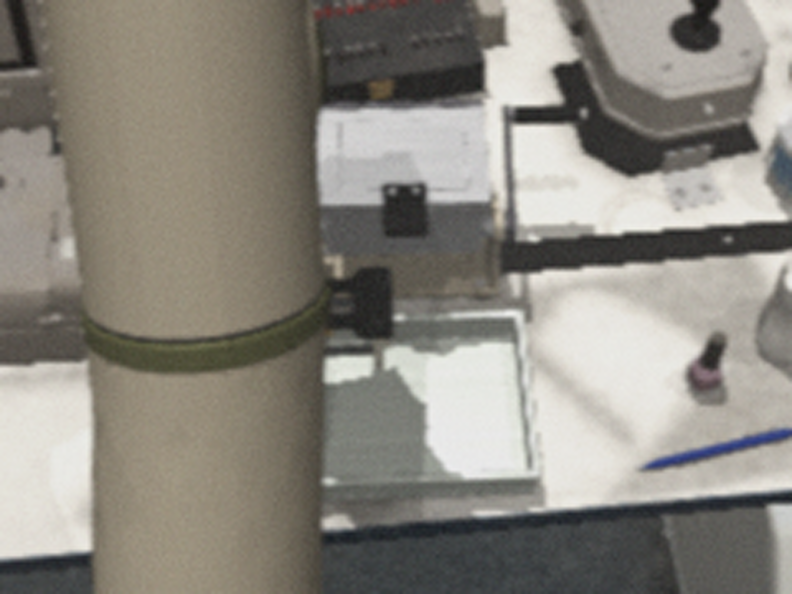

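The tray followed the hand, with its rim's right corners at crop (523,313) and (540,480), about parallel to the stand and short of it. I'll compute the remaining shift.

```bash
cat >> h.py <<'E'
A=np.radians(-4.3);XS=np.array([np.cos(A),np.sin(A)]);YS=np.array([-np.sin(A),np.cos(A)]);O=np.array([.553,-.1585])
def st(p): p=np.atleast_2d(p)[:,:2]-O;return np.c_[p@XS,p@YS]
def wd(x,y): return O+x*XS+y*YS
E
python3 - <<'E'
from h import *
s=np.load("s1.npy",allow_pickle=True).item()
p=ray(s,np.array([(523,313),(540,480)])/3.3+[200,140],.047);print(p,st(p),"yaw",np.degrees(np.arctan2(*(p[0]-p[1])[[1,0]])))
t=np.load("t1.npy",allow_pickle=True).item()
for im in(s,t):
  C=cloud(im);m=(abs(C[...,2]-.047)<.004)&(C[...,0]>.28)&(C[...,0]<.5)&(C[...,1]>-.3)&(C[...,1]<-.05);q=st(C[m]);print(len(q),np.percentile(q,[0,1,50,99,100],axis=0).T,cv2.minAreaRect((C[m][:,:2]*1000).astype(np.float32)))
  # tray front rim angle: fit
  w=C[m];e=w[(w[:,0]<.32)];print(len(e),np.degrees(np.arctan(np.polyfit(e[:,1],e[:,0],1)[0])) if len(e)>9 else 0)
E
```

```text
[[ 0.4512 -0.252   0.047 ]
 [ 0.2972 -0.2422  0.047 ]] [[-0.0946 -0.1008]
 [-0.2488 -0.1027]] yaw -3.620808478348771
320 [[-0.2476 -0.2471 -0.2146 -0.0892 -0.0477]
 [-0.1019 -0.1008 -0.0627  0.0672  0.0724]] ((404.28326416015625, -160.26235961914062), (174.3639373779297, 198.39736938476562), 86.80310821533203)
148 2.0621982077093737
163 [[-0.2467 -0.2462 -0.2167 -0.0898 -0.0491]
 [-0.1022 -0.1017 -0.0463  0.0841  0.0886]] ((404.5641784667969, -152.64971923828125), (191.24786376953125, 195.9705352783203), 86.76171875)
77 2.541462809551229
```

```bash
python3 -m jog '[{"gripper":0.0,"linear":[-0.006,0,0.001],"rotation":[0,-2,0]},{"gripper":0.0,"linear":[-0.0115,0,0.002],"rotation":[0,-4,0]},{"gripper":0.0,"linear":[-0.0228,0,0.004],"rotation":[0,-8,0]},{"gripper":0.0,"linear":[-0.0128,0,0.004],"rotation":[0,-8,0]},{"gripper":0.0,"linear":[-0.0028,0,0.004],"rotation":[0,-8,0]},{"gripper":0.0,"linear":[0.0082,0,0.004],"rotation":[0,-8,0]},{"gripper":0.0,"linear":[0.0192,0,0.004],"rotation":[0,-8,0]},{"gripper":0.0,"linear":[0.0192,0,0.004],"rotation":[0,-8,0]}]' 10
python3 - <<'E'
from h import *
for n in("scene","top"):
  im=get_image(n);np.save(n[0]+"2.npy",im,allow_pickle=True)
  C=cloud(im);m=(abs(C[...,2]-.047)<.004)&(C[...,0]>.28)&(C[...,0]<.5)&(C[...,1]>-.3)&(C[...,1]<-.05);q=st(C[m]);print(len(q),np.percentile(q,[0,1,50,99,100],axis=0).T)
  e=q[abs(q[:,0]-np.percentile(q[:,0],1))<.01];print("front rim slope deg",np.degrees(np.arctan(np.polyfit(e[:,1],e[:,0],1)[0])))
E
```

```text
time_s: 4.83
tool_pos: [0.4425, -0.0364, 0.2396]
tcp_rot: [-0.061, 0.031, 0.998, -0.002]
contact_force: [-0.8, -0.7, -2.4]
finger_gap: 0.0105
grasp_force: 10.0
216 [[-0.2054 -0.2045 -0.1977 -0.0497 -0.0481]
 [-0.0944 -0.0942 -0.0633  0.0726  0.0757]]
front rim slope deg -0.282438528295993
157 [[-0.2047 -0.2036 -0.1736 -0.0486 -0.0482]
 [-0.0985 -0.0979 -0.0691  0.0889  0.0928]]
front rim slope deg -0.38882246628972333
```

```bash
python3 -m jog '[{"gripper":0.05,"linear":[0,0,0],"rotation":[0,0,0]},{"gripper":0.05,"linear":[0,0,0],"rotation":[0,0,0]},{"gripper":0.05,"linear":[0,0,0],"rotation":[0,0,0]},{"gripper":0.05,"linear":[0,0,0],"rotation":[0,0,0]},{"gripper":0.06,"linear":[0,0,0.02],"rotation":[0,0,0]},{"gripper":0.06,"linear":[0,0,0.055],"rotation":[0,0,0]},{"gripper":0.06,"linear":[0,0,0.095],"rotation":[0,0,0]},{"gripper":0.06,"linear":[0,0,0.13],"rotation":[0,0,0]}]' && python3 -m jog '[{"gripper":0.06,"linear":[0,0,0.03],"rotation":[0,0,0]},{"gripper":0.06,"linear":[0.01,-0.035,0.03],"rotation":[0,-4,0]},{"gripper":0.06,"linear":[0.023,-0.075,0.03],"rotation":[0,-7,0]},{"gripper":0.06,"linear":[0.0355,-0.1165,0.03],"rotation":[0,-7,0]},{"gripper":0.06,"linear":[0.0355,-0.1165,0],"rotation":[0,-7,0]},{"gripper":0.06,"linear":[0.0355,-0.1165,-0.01],"rotation":[0,-7,0]},{"gripper":0.06,"linear":[0.0355,-0.1165,-0.01],"rotation":[0,-7,0]}]'
python3 - <<'E'
from h import *
im=get_image("wrist");save(im,"w2",None,1.25)
for n in("scene","top"):
  im=get_image(n)
  C=cloud(im);m=(abs(C[...,2]-.047)<.004)&(C[...,0]>.28)&(C[...,0]<.5)&(C[...,1]>-.3)&(C[...,1]<-.0);q=st(C[m]);print(len(q),np.percentile(q,[0,1,50,99,100],axis=0).T)
E
```

```text
time_s: 5.6
tool_pos: [0.4396, -0.0368, 0.3715]
tcp_rot: [-0.061, 0.031, 0.998, -0.002]
contact_force: [0.9, -0.5, -0.3]
finger_gap: 0.0577
grasp_force: 0.0
time_s: 6.18
tool_pos: [0.4746, -0.1532, 0.3578]
tcp_rot: [-0.002, 0.032, 0.999, 0.001]
contact_force: [0.1, 0.5, 0.4]
finger_gap: 0.0599
grasp_force: 0.0
159 [[-0.205  -0.2047 -0.154  -0.049  -0.0485]
 [-0.0951 -0.0948 -0.0794  0.0055  0.0056]]
189 [[-0.2046 -0.2042 -0.162  -0.0492 -0.0477]
 [-0.0974 -0.097  -0.0151  0.1073  0.1135]]
```

View pics/w2.png

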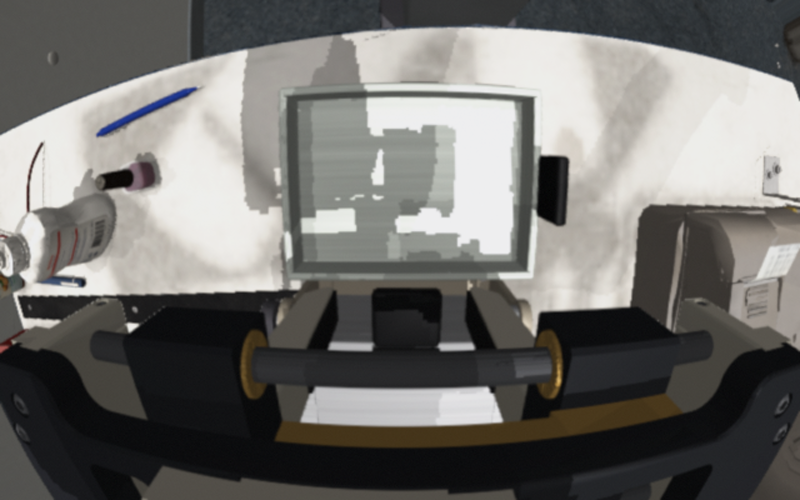

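The tray is squarely home, and the lid tab at (407,318) sits midway between the fingers. I descend and pinch its sides.

```bash
python3 -m jog '[{"gripper":0.06,"linear":[0.003,0,-0.018],"rotation":[0,0,0]},{"gripper":0.06,"linear":[0.003,0,-0.034],"rotation":[0,0,0]},{"gripper":0.03,"linear":[0.003,0,-0.034],"rotation":[0,0,0]},{"gripper":0.02,"linear":[0.003,0,-0.034],"rotation":[0,0,0]},{"gripper":0.02,"linear":[0.003,0,-0.034],"rotation":[0,0,0]},{"gripper":0.02,"linear":[0.003,0,-0.034],"rotation":[0,0,0]},{"gripper":0.02,"linear":[0.003,0,-0.034],"rotation":[0,0,0]},{"gripper":0.02,"linear":[0.003,0,-0.034],"rotation":[0,0,0]}]' 20
python3 - <<'E'
from h import *
s=read_state();print(s["tool_pos"],st(s["tool_pos"]))
# arc increments from q=0 with r
r=.126
for q in np.arange(0,2.01,.125): 
  d=r*(1-np.cos(q));print(round(q,3),np.round(np.r_[d*XS,r*np.sin(q)],4))
E
```

```text
time_s: 7.0
tool_pos: [0.479, -0.1512, 0.3268]
tcp_rot: [0.001, 0.031, 1.0, 0.001]
contact_force: [0.5, 9.6, 2.4]
finger_gap: 0.0359
grasp_force: 20.0
[ 0.479  -0.1512  0.3268] [[-0.0744  0.0017]]
0.0 [ 0. -0.  0.]
0.125 [ 0.001  -0.0001  0.0157]
0.25 [ 0.0039 -0.0003  0.0312]
0.375 [ 0.0087 -0.0007  0.0462]
0.5 [ 0.0154 -0.0012  0.0604]
0.625 [ 0.0238 -0.0018  0.0737]
0.75 [ 0.0337 -0.0025  0.0859]
0.875 [ 0.0451 -0.0034  0.0967]
1.0 [ 0.0578 -0.0043  0.106 ]
1.125 [ 0.0715 -0.0054  0.1137]
1.25 [ 0.086  -0.0065  0.1196]
1.375 [ 0.1012 -0.0076  0.1236]
1.5 [ 0.1168 -0.0088  0.1257]
1.625 [ 0.1325 -0.01    0.1258]
1.75 [ 0.148  -0.0111  0.124 ]
1.875 [ 0.1633 -0.0123  0.1202]
2.0 [ 0.1779 -0.0134  0.1146]
```

```bash
python3 -m jog '[{"gripper":0.02,"linear":[0.001,0.001,0.0155],"rotation":[0,0,0]},{"gripper":0.02,"linear":[0.004,0.002,0.031],"rotation":[0,0,0]},{"gripper":0.02,"linear":[0.009,0.002,0.046],"rotation":[0,0,0]},{"gripper":0.02,"linear":[0.0155,0.002,0.0605],"rotation":[0,0,0]},{"gripper":0.02,"linear":[0.024,0.001,0.0735],"rotation":[0,0,0]},{"gripper":0.02,"linear":[0.0335,0.0005,0.086],"rotation":[0,0,0]},{"gripper":0.02,"linear":[0.045,0,0.0965],"rotation":[0,0,0]},{"gripper":0.02,"linear":[0.058,-0.001,0.106],"rotation":[0,0,0]}]'
```

```text
time_s: 7.67
tool_pos: [0.5355, -0.1545, 0.433]
tcp_rot: [-0.001, 0.032, 0.999, -0.0]
contact_force: [-1.9, -1.5, -5.1]
finger_gap: 0.036
grasp_force: 20.0
```

```bash
python3 -m jog '[{"gripper":0.02,"linear":[0.0137,-0.001,0.0077],"rotation":[0,0,0]},{"gripper":0.02,"linear":[0.028,-0.002,0.0136],"rotation":[0,0,0]},{"gripper":0.02,"linear":[0.0435,-0.003,0.0176],"rotation":[0,0,0]},{"gripper":0.02,"linear":[0.059,-0.0045,0.0197],"rotation":[0,0,0]},{"gripper":0.02,"linear":[0.0745,-0.0055,0.02],"rotation":[0,0,0]},{"gripper":0.02,"linear":[0.09,-0.007,0.018],"rotation":[0,0,0]},{"gripper":0.02,"linear":[0.1055,-0.008,0.014],"rotation":[0,0,0]},{"gripper":0.02,"linear":[0.12,-0.009,0.0086],"rotation":[0,0,0]}]'
```

```text
time_s: 8.33
tool_pos: [0.6577, -0.1631, 0.443]
tcp_rot: [0.002, 0.031, 1.0, -0.0]
contact_force: [0.6, 0.5, 5.2]
finger_gap: 0.0358
grasp_force: 20.0
```

```bash
python3 -m jog '[{"gripper":0.02,"linear":[0.008,-0.001,-0.004],"rotation":[0,0,0]},{"gripper":0.06,"linear":[0.008,-0.001,-0.004],"rotation":[0,0,0]},{"gripper":0.06,"linear":[0.008,-0.001,-0.004],"rotation":[0,0,0]},{"gripper":0.06,"linear":[0.008,-0.001,-0.004],"rotation":[0,0,0]},{"gripper":0.06,"linear":[0.008,-0.001,-0.004],"rotation":[0,0,0]},{"gripper":0.06,"linear":[0.008,-0.001,0.02],"rotation":[0,0,0]},{"gripper":0.06,"linear":[0.0,-0.001,0.05],"rotation":[0,0,0]},{"gripper":0.06,"linear":[-0.01,-0.001,0.08],"rotation":[0,0,0]}]'
python3 -m jog '[{"gripper":0.06,"linear":[0,-0.02,0],"rotation":[0,0,6.5]},{"gripper":0.06,"linear":[0,-0.04,0],"rotation":[0,0,13]},{"gripper":0.06,"linear":[0,-0.06,0],"rotation":[0,0,20]},{"gripper":0.06,"linear":[0,-0.08,0],"rotation":[0,0,27]},{"gripper":0.06,"linear":[-0.01,-0.1,0],"rotation":[0,0,34]},{"gripper":0.06,"linear":[-0.03,-0.115,0],"rotation":[0,0,41]},{"gripper":0.06,"linear":[-0.04,-0.125,0],"rotation":[0,0,48]},{"gripper":0.06,"linear":[-0.05,-0.13,0],"rotation":[0,0,55]}]'
python3 - <<'E'
from h import *
s=read_state();print(s["joint_positions"])
im=get_image("top");np.save("t3.npy",im,allow_pickle=True);save(im,"t3",(240,120,440,270),4)
C=cloud(im);q=st(C.reshape(-1,3));z=C[...,2].ravel();m=(q[:,0]>.03)&(q[:,0]<.16)&(abs(q[:,1])<.06)&(z>.16)&(z<.28)
print(m.sum(),np.percentile(np.c_[q[m],z[m]],[2,50,98],axis=0))
print("target tcp xy",wd(.050,-.131))
E
```

```text
time_s: 9.0
tool_pos: [0.6461, -0.1642, 0.5208]
tcp_rot: [-0.001, 0.032, 1.0, 0.0]
contact_force: [0.2, -0.2, 1.0]
finger_gap: 0.06
grasp_force: 0.0
time_s: 9.67
tool_pos: [0.5975, -0.2959, 0.5191]
tcp_rot: [-0.003, -0.416, 0.91, -0.0]
contact_force: [0.4, -0.8, -2.1]
finger_gap: 0.0603
grasp_force: 0.0
[ 0.6269  0.4557 -0.3859  1.5898  0.1886  1.1371  2.6243]
781 [[ 0.0561 -0.0578  0.1614]
 [ 0.0867 -0.0127  0.2008]
 [ 0.1208  0.0333  0.2536]]
target tcp xy [ 0.593  -0.2929]
```

View pics/t3.png

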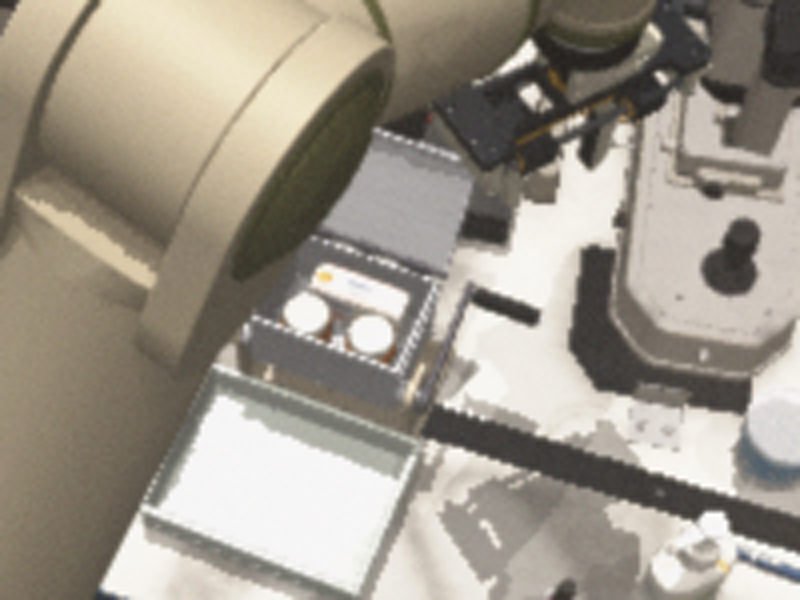

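The lid rests fully back (edge at z = 0.254, x = +0.121 in the stand frame), with both jars and the carton visible in the tub at (306,313), (371,334) and (360,287). Joint 7 is at its range end, so I turn the other way.

```bash
python3 -m jog '[{"gripper":0.06,"linear":[0,0,0],"rotation":[0,0,-7]},{"gripper":0.06,"linear":[0,0,0],"rotation":[0,0,-14]},{"gripper":0.06,"linear":[0,0,0],"rotation":[0,0,-21]},{"gripper":0.06,"linear":[0,0,0],"rotation":[0,0,-28]},{"gripper":0.06,"linear":[0,0,0],"rotation":[0,0,-35]},{"gripper":0.06,"linear":[0,0,0],"rotation":[0,0,-42]},{"gripper":0.06,"linear":[0,0,0],"rotation":[0,0,-49]},{"gripper":0.06,"linear":[0,0,0],"rotation":[0,0,-56]}]' && python3 -m jog '[{"gripper":0.06,"linear":[0,0,0],"rotation":[0,0,-7]},{"gripper":0.06,"linear":[0,0,0],"rotation":[0,0,-14]},{"gripper":0.06,"linear":[0,0,0],"rotation":[0,0,-21]},{"gripper":0.06,"linear":[0,0,0],"rotation":[0,0,-28]},{"gripper":0.06,"linear":[0,0,0],"rotation":[0,0,-35]},{"gripper":0.06,"linear":[0,0,0],"rotation":[0,0,-42]},{"gripper":0.06,"linear":[0,0,0],"rotation":[0,0,-49]},{"gripper":0.06,"linear":[0,0,0],"rotation":[0,0,-56]}]' && python3 -m jog '[{"gripper":0.06,"linear":[0,0,0],"rotation":[0,0,-7]},{"gripper":0.06,"linear":[0,0,0],"rotation":[0,0,-14]},{"gripper":0.06,"linear":[0,0,0],"rotation":[0,0,-21]},{"gripper":0.06,"linear":[-0.003,0.002,-0.03],"rotation":[0,0,-28]},{"gripper":0.06,"linear":[-0.004,0.002,-0.07],"rotation":[0,0,-33]},{"gripper":0.06,"linear":[-0.004,0.002,-0.11],"rotation":[0,0,-33]},{"gripper":0.06,"linear":[-0.004,0.002,-0.14],"rotation":[0,0,-33]},{"gripper":0.06,"linear":[-0.004,0.002,-0.14],"rotation":[0,0,-33]}]'
python3 - <<'E'
from h import *
s=read_state();print(s["joint_positions"],np.degrees(np.arctan2(*q2m(s["tcp_rot"])[[1,0],1])))
im=get_image("wrist");save(im,"w3",None,1.25)
E
```

```text
time_s: 10.38
tool_pos: [0.5999, -0.2921, 0.5193]
tcp_rot: [-0.0, 0.063, 0.998, 0.002]
contact_force: [-0.5, -0.3, -0.2]
finger_gap: 0.0601
grasp_force: 0.0
time_s: 11.05
tool_pos: [0.5998, -0.2921, 0.5195]
tcp_rot: [0.001, 0.524, 0.852, 0.002]
contact_force: [0.8, 0.5, 0.6]
finger_gap: 0.0602
grasp_force: 0.0
time_s: 11.72
tool_pos: [0.5947, -0.289, 0.3736]
tcp_rot: [-0.003, 0.742, 0.67, -0.0]
contact_force: [-1.7, 0.9, -0.5]
finger_gap: 0.06
grasp_force: 0.0
[ 0.2427  0.5613  0.1907  1.7903 -0.1425  0.8091  0.4027] -5.804250407726308
```

View pics/w3.png

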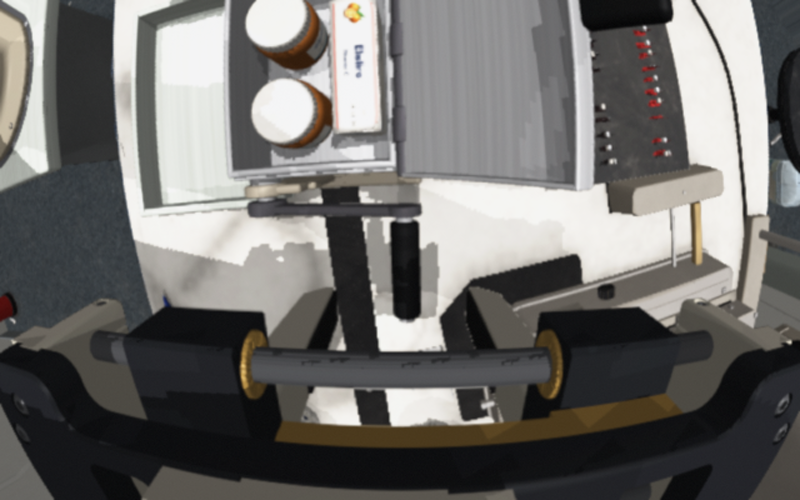

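The wrist view shows the sleeve at column 405, rows 215–318, midway between the fingers. I descend and grip it.

```bash
python3 -m jog '[{"gripper":0.06,"linear":[-0.001,-0.003,-0.03],"rotation":[0,0,1.5]},{"gripper":0.05,"linear":[-0.001,-0.004,-0.05],"rotation":[0,0,1.5]},{"gripper":0.04,"linear":[-0.001,-0.004,-0.066],"rotation":[0,0,1.5]},{"gripper":0.0,"linear":[-0.001,-0.004,-0.066],"rotation":[0,0,1.5]},{"gripper":0.0,"linear":[-0.001,-0.004,-0.066],"rotation":[0,0,1.5]},{"gripper":0.0,"linear":[-0.001,-0.004,-0.066],"rotation":[0,0,1.5]},{"gripper":0.0,"linear":[-0.001,-0.004,-0.066],"rotation":[0,0,1.5]},{"gripper":0.0,"linear":[-0.001,-0.004,-0.066],"rotation":[0,0,1.5]}]' 40
python3 -m jog '[{"gripper":0.0,"linear":[0,0,0],"rotation":[0,0,0]},{"gripper":0.0,"linear":[0,0,0],"rotation":[0,0,0]},{"gripper":0.0,"linear":[0,0,0],"rotation":[0,0,0]}]'
python3 - <<'E'
from h import *
s=read_state();print(s["tool_pos"],st(s["tool_pos"]))
r=.098;a0=.35;p0=np.array([np.cos(a0),np.sin(a0)])*r
for k in range(4):
  base=k*.56
  b=r*np.array([np.cos(a0+base),np.sin(a0+base)])
  for j in range(1,9):
    a=a0+base+.07*j;d=r*np.array([np.cos(a),np.sin(a)])-b
    print(round(base+.07*j,2),np.round(np.r_[d[0]*XS,d[1]],4).tolist())
E
```

```text
time_s: 12.43
tool_pos: [0.5953, -0.2948, 0.3147]
tcp_rot: [0.002, 0.733, 0.68, 0.002]
contact_force: [-0.4, 0.3, -1.3]
finger_gap: 0.0179
grasp_force: 0.1
time_s: 12.68
tool_pos: [0.5951, -0.2949, 0.3144]
tcp_rot: [0.001, 0.733, 0.68, 0.002]
contact_force: [-1.7, 0.5, 7.6]
finger_gap: 0.0157
grasp_force: 40.0
[ 0.5951 -0.2949  0.3144] [[ 0.0522 -0.1328]]
0.07 [-0.0026, 0.0002, 0.0064]
0.14 [-0.0056, 0.0004, 0.0125]
0.21 [-0.009, 0.0007, 0.0185]
0.28 [-0.0128, 0.001, 0.0241]
0.35 [-0.0171, 0.0013, 0.0295]
0.42 [-0.0216, 0.0016, 0.0346]
0.49 [-0.0266, 0.002, 0.0394]
0.56 [-0.0318, 0.0024, 0.0438]
0.63 [-0.0055, 0.0004, 0.004]
0.7 [-0.0114, 0.0009, 0.0076]
0.77 [-0.0174, 0.0013, 0.0108]
0.84 [-0.0237, 0.0018, 0.0136]
0.91 [-0.0301, 0.0023, 0.0159]
0.98 [-0.0367, 0.0028, 0.0178]
1.05 [-0.0434, 0.0033, 0.0192]
1.12 [-0.0501, 0.0038, 0.0201]
1.19 [-0.0068, 0.0005, 0.0005]
1.26 [-0.0137, 0.001, 0.0004]
1.33 [-0.0205, 0.0015, -0.0001]
1.4 [-0.0273, 0.002, -0.0011]
1.47 [-0.0339, 0.0026, -0.0025]
1.54 [-0.0405, 0.003, -0.0045]
1.61 [-0.0469, 0.0035, -0.0068]
1.68 [-0.0531, 0.004, -0.0097]
1.75 [-0.006, 0.0005, -0.0033]
1.82 [-0.0118, 0.0009, -0.0069]
1.89 [-0.0173, 0.0013, -0.011]
1.96 [-0.0225, 0.0017, -0.0154]
2.03 [-0.0274, 0.0021, -0.0202]
2.1 [-0.032, 0.0024, -0.0253]
2.17 [-0.0361, 0.0027, -0.0308]
2.24 [-0.0399, 0.003, -0.0365]
```

```bash
python3 -m jog '[{"gripper":0.04,"linear":[0,0,0],"rotation":[0,0,0]},{"gripper":0.04,"linear":[0,0,0],"rotation":[0,0,0]},{"gripper":0.04,"linear":[-0.002,0,-0.006],"rotation":[0,0,0]},{"gripper":0.0,"linear":[-0.002,0,-0.006],"rotation":[0,0,0]},{"gripper":0.0,"linear":[-0.002,0,-0.006],"rotation":[0,0,0]},{"gripper":0.0,"linear":[-0.002,0,-0.006],"rotation":[0,0,0]},{"gripper":0.0,"linear":[-0.002,0,-0.006],"rotation":[0,0,0]},{"gripper":0.0,"linear":[-0.002,0,-0.006],"rotation":[0,0,0]}]' 40
python3 -m jog '[{"gripper":0.0,"linear":[0,0,0],"rotation":[0,0,0]},{"gripper":0.0,"linear":[0,0,0],"rotation":[0,0,0]}]'
```

```text
time_s: 13.35
tool_pos: [0.5945, -0.2947, 0.3073]
tcp_rot: [0.003, 0.733, 0.681, 0.003]
contact_force: [5.4, 0.0, -1.8]
finger_gap: 0.0162
grasp_force: 40.0
time_s: 13.52
tool_pos: [0.5945, -0.2946, 0.3073]
tcp_rot: [0.003, 0.733, 0.681, 0.003]
contact_force: [5.7, -0.4, -2.8]
finger_gap: 0.0156
grasp_force: 40.0
```

Good grip; I tip along the arc.

```bash
python3 -m jog '[{"gripper":0.0,"linear":[-0.0026,0,0.0064],"rotation":[0,0,0]},{"gripper":0.0,"linear":[-0.0056,0.0005,0.0125],"rotation":[0,0,0]},{"gripper":0.0,"linear":[-0.009,0.0005,0.0185],"rotation":[0,0,0]},{"gripper":0.0,"linear":[-0.013,0.001,0.024],"rotation":[0,0,0]},{"gripper":0.0,"linear":[-0.017,0.0015,0.0295],"rotation":[0,0,0]},{"gripper":0.0,"linear":[-0.0215,0.0015,0.0345],"rotation":[0,0,0]},{"gripper":0.0,"linear":[-0.0265,0.002,0.0395],"rotation":[0,0,0]},{"gripper":0.0,"linear":[-0.032,0.0025,0.044],"rotation":[0,0,0]}]'
python3 -m jog '[{"gripper":0.0,"linear":[-0.0055,0.0005,0.004],"rotation":[0,0,0]},{"gripper":0.0,"linear":[-0.0115,0.001,0.0075],"rotation":[0,0,0]},{"gripper":0.0,"linear":[-0.0175,0.0015,0.011],"rotation":[0,0,0]},{"gripper":0.0,"linear":[-0.0235,0.002,0.0135],"rotation":[0,0,0]},{"gripper":0.0,"linear":[-0.03,0.0025,0.016],"rotation":[0,0,0]},{"gripper":0.0,"linear":[-0.0365,0.003,0.018],"rotation":[0,0,0]},{"gripper":0.0,"linear":[-0.0435,0.0035,0.019],"rotation":[0,0,0]},{"gripper":0.0,"linear":[-0.05,0.004,0.02],"rotation":[0,0,0]}]'
```

```text
time_s: 14.18
tool_pos: [0.5622, -0.2923, 0.3515]
tcp_rot: [0.003, 0.733, 0.681, 0.002]
contact_force: [5.2, -2.2, -2.9]
finger_gap: 0.016
grasp_force: 40.0
time_s: 14.85
tool_pos: [0.5104, -0.2887, 0.3714]
tcp_rot: [0.002, 0.733, 0.68, 0.002]
contact_force: [2.5, -4.1, -1.9]
finger_gap: 0.0159
grasp_force: 40.0
```

```bash
python3 -m jog '[{"gripper":0.0,"linear":[-0.007,0.0005,0.0005],"rotation":[0,0,0]},{"gripper":0.0,"linear":[-0.0135,0.001,0.0005],"rotation":[0,0,0]},{"gripper":0.0,"linear":[-0.0205,0.0015,0],"rotation":[0,0,0]},{"gripper":0.0,"linear":[-0.0275,0.002,-0.001],"rotation":[0,0,0]},{"gripper":0.0,"linear":[-0.034,0.0025,-0.0025],"rotation":[0,0,0]},{"gripper":0.0,"linear":[-0.0405,0.003,-0.0045],"rotation":[0,0,0]},{"gripper":0.0,"linear":[-0.047,0.0035,-0.007],"rotation":[0,0,0]},{"gripper":0.0,"linear":[-0.053,0.004,-0.0095],"rotation":[0,0,0]}]'
python3 -m jog '[{"gripper":0.0,"linear":[-0.006,0.0005,-0.0035],"rotation":[0,0,0]},{"gripper":0.0,"linear":[-0.012,0.001,-0.007],"rotation":[0,0,0]},{"gripper":0.0,"linear":[-0.0175,0.0015,-0.011],"rotation":[0,0,0]},{"gripper":0.0,"linear":[-0.0225,0.0015,-0.0155],"rotation":[0,0,0]},{"gripper":0.0,"linear":[-0.0275,0.002,-0.02],"rotation":[0,0,0]},{"gripper":0.0,"linear":[-0.032,0.0025,-0.0255],"rotation":[0,0,0]},{"gripper":0.0,"linear":[-0.036,0.0025,-0.031],"rotation":[0,0,0]},{"gripper":0.0,"linear":[-0.039,0.003,-0.0355],"rotation":[0,0,0]}]'
python3 -m jog '[{"gripper":0.0,"linear":[0,0,0],"rotation":[0,0,0]},{"gripper":0.0,"linear":[0,0,0],"rotation":[0,0,0]},{"gripper":0.0,"linear":[0,0,0],"rotation":[0,0,0]},{"gripper":0.0,"linear":[0,0,0],"rotation":[0,0,0]},{"gripper":0.0,"linear":[0,0,0],"rotation":[0,0,0]},{"gripper":0.0,"linear":[0,0,0],"rotation":[0,0,0]},{"gripper":0.0,"linear":[0,0,0],"rotation":[0,0,0]},{"gripper":0.0,"linear":[0,0,0],"rotation":[0,0,0]}]'
python3 - <<'E'
from h import *
a=get_image("scene");b=get_image("wrist")
p=np.vstack([cv2.resize(a["pixels"][150:350,200:460],(700,538))[:300*2],])[...,::-1]
cv2.imwrite("pics/s4.png",p);cv2.imwrite("pics/w4.png",b["pixels"][...,::-1])
E
```

```text
time_s: 15.52
tool_pos: [0.4574, -0.2849, 0.3605]
tcp_rot: [0.001, 0.733, 0.68, 0.001]
contact_force: [9.6, -8.7, -19.8]
finger_gap: 0.0159
grasp_force: 40.0
time_s: 16.18
tool_pos: [0.4198, -0.2821, 0.3257]
tcp_rot: [0.003, 0.733, 0.68, 0.002]
contact_force: [8.5, -7.6, -9.0]
finger_gap: 0.0161
grasp_force: 40.0
time_s: 16.85
tool_pos: [0.4199, -0.2821, 0.3259]
tcp_rot: [0.003, 0.733, 0.68, 0.002]
contact_force: [7.7, -7.4, -10.8]
finger_gap: 0.0163
grasp_force: 40.0
```

View pics/s4.png

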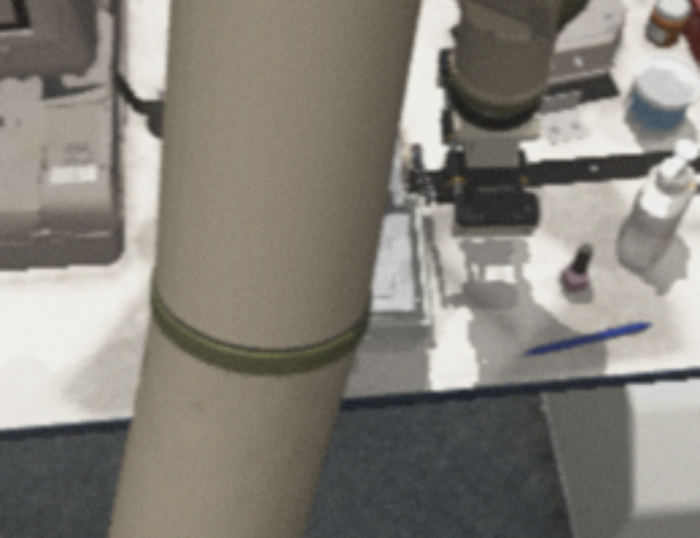

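The arm hides the tray: only its right end shows at (400,265), and the sanitizer and dropper bottle stand undisturbed. From here I check by depth and colour instead of viewing.

```bash
cat >> h.py <<'E'
def wcloud(im):
    K=im["K"];z=im["range_z"];v,u=np.mgrid[:400,:640]
    x=(u-K[0,2])/K[0,0];y=(v-K[1,2])/K[1,1];r=np.hypot(x,y)+1e-9;t=np.tan(np.minimum(r,1.5))
    P=np.stack([x/r*t*z,y/r*t*z,z],-1)
    return P@q2m(im["orientation"]).T+np.array(im["position"])
def look():
    for n in("scene","top","wrist"):
        im=get_image(n);C=(wcloud if n=="wrist" else cloud)(im).reshape(-1,3);ok=im["range_z"].ravel()>0
        px=im["pixels"].reshape(-1,3).astype(int);q=st(C);z=C[:,2]
        ins=ok&(q[:,0]>-.2)&(q[:,0]<-.06)&(q[:,1]>-.095)&(q[:,1]<.098)&(z>.014)&(z<.1)
        amb=ok&(px[:,0]>1.5*px[:,2])&(px[:,0]>60)&(abs(q[:,1])<.12)&(q[:,0]>-.25)&(q[:,0]<.06)&(z<.3)
        print(n,"tray view",(ok&(q[:,0]>-.2)&(q[:,0]<-.06)&(abs(q[:,1])<.09)&(z<.1)).sum(),"above floor",ins.sum())
        w=np.c_[q,z];print(" above-floor pct",np.percentile(w[ins],[5,50,95],axis=0).tolist() if ins.any() else "")
        l=amb.reshape(400,640).astype(np.uint8);k,lab,s,_=cv2.connectedComponentsWithStats(l)
        for i in range(1,k):
            if s[i,4]>12: print(" amber",s[i,4],np.median(w[lab.ravel()==i],axis=0))
        m=ok&(q[:,0]>-.045)&(q[:,0]<.043)&(abs(q[:,1])<.06)&(z>.06)&(z<.16);print(" tub inside z",np.percentile(z[m],[2,50,98]) if m.any() else "",m.sum())
E
python3 - <<'E'
from h import *
s=read_state();g=st(s["tool_pos"])[0];print(g,"q",np.arctan2(s["tool_pos"][2]-.167-.105,g[0]+.042)-.35)
look()
E
```

```text
[-0.1234 -0.1332] q 2.206908851552818
scene tray view 1105 above floor 191
 above-floor pct [[-0.1997692324857729, -0.09405487998700221, 0.01939714978425877], [-0.1472483901629658, -0.08915491328755797, 0.04270974728404142], [-0.06917494508201086, -0.04847710552319219, 0.04634954387006135]]
 tub inside z  0
top tray view 1275 above floor 77
 above-floor pct [[-0.19987913276017108, -0.09420819191198838, 0.01450713476308767], [-0.19630691014157792, -0.07305648332661314, 0.037735604234651055], [-0.07273598276536897, -0.0020457717359076834, 0.05430565101500316]]
 tub inside z [0.0618 0.1194 0.1582] 186
wrist tray view 3896 above floor 2043
 above-floor pct [[-0.1965709913836745, -0.09426585803045263, 0.01986830826481904], [-0.13335171288858289, -0.08929255764547908, 0.04287683332120701], [-0.06792488929425622, 0.016372930155696498, 0.060573383585627534]]
 amber 137 [-0.1318  0.0186  0.061 ]
 amber 388 [-0.1319 -0.1018  0.2424]
 amber 332 [-0.1142 -0.1021  0.2422]
 amber 5887 [-0.1217 -0.1104  0.2519]
 tub inside z [0.061  0.1192 0.1588] 2905
```

```bash
cat >> h.py <<'E'
def hmap(names=("wrist","top","scene"),zmax=.2):
    for n in names:
        im=get_image(n);C=(wcloud if n=="wrist" else cloud)(im).reshape(-1,3);q=st(C);z=C[:,2];ok=(im["range_z"].ravel()>0)&(z<zmax)
        px=im["pixels"].reshape(-1,3)
        print(n,"rows y=+.10..-.10; cols x=-.20..-.06; z mm (med) / colour")
        for y in np.arange(.1,-.1,-.02):
            L="";D=""
            for x in np.arange(-.2,-.06,.02):
                m=ok&(q[:,0]>=x)&(q[:,0]<x+.02)&(q[:,1]<=y)&(q[:,1]>y-.02)
                L+=" %4s"%(int(1000*np.median(z[m])) if m.sum()>2 else "."); c=np.median(px[m],0) if m.sum()>2 else [0]*3; D+=" %02x%02x%02x"%tuple(int(v) for v in c)
            print(L,D)
E
python3 -c "
from h import *
hmap()"
```

```text
wrist rows y=+.10..-.10; cols x=-.20..-.06; z mm (med) / colour
    .    .    .    .    .    .    .    .  000000 000000 000000 000000 000000 000000 000000 000000
    .    .    .    .    .    .    .    .  000000 000000 000000 000000 000000 000000 000000 000000
    .    .    .    .    .    .    .    .  000000 000000 000000 000000 000000 000000 000000 000000
    .    .    .   62    .    .    .    .  000000 000000 000000 452a19 000000 000000 000000 000000
  150  150  150   57    .    .    .  160  c9c9cb c6c6c8 c9c9cc 4f4a4d 000000 000000 000000 afaeb0
  150  150  150  151  162  177  189  169  c5c5c7 c7c6c8 cbcbcd 777477 a9a9ab b0b0b2 b0b0b2 adadaf
  150  150  150  152  163  178  189  169  ceced0 c7c7c9 cdcdcf 4c4a4f 959496 b0b0b1 b2b2b3 aeaeb0
  149  150  150  153  163  178  189  170  d2d2d4 cdcdcf cfcfd1 454347 969698 b0b0b2 b6b6b8 afaeb0
  148  149  149  150  156  174  186  109  c3c3c5 dad9db cfcfd1 80837e 929293 a6a4a3 aaa7a8 7c7a73
   34   26   29  160  152  130   43  109  848782 858883 a2a59e 535156 4b494d 595b5a 737671 5d5c5f
top rows y=+.10..-.10; cols x=-.20..-.06; z mm (med) / c
[... 1329 characters left out ...]
 000000 000000
 -751 -750 -749 -747 -749    .    .    .  424545 434547 434645 444646 494742 000000 000000 000000
 -750 -748 -749 -749 -749 -748 -754 -745  414546 434647 414647 444748 454748 434646 404341 43433f
 -748 -751 -750 -749 -749 -750 -749 -749  404548 404544 444848 45494a 404545 424647 424547 414445
 -747 -750 -749 -751 -750 -751 -749 -748  474a4b 414547 3f4244 3e4243 404345 414546 404647 404545
  148  149  149  151  156 -748 -751 -747  c2c1c0 b0b2b0 a8a6a4 4f4c49 6c6965 444648 424546 404445
   13    9  147 -744 -294  170 -748   67  696c66 6f716c b4b3b3 434749 6c6d6c 878582 414545 7d7a71
    0    7    8   44   23   12   27   41  6c6b66 6c6e67 71746b 676762 63655e 5b5a55 6b6b67 6a6b65
```

The opened lid covers the tray from above, so I tip slightly further, dwell, then swing back level and check.

```bash
python3 -m jog '[{"gripper":0.0,"linear":[-0.003,0,-0.005],"rotation":[0,0,0]},{"gripper":0.0,"linear":[-0.005,0,-0.0095],"rotation":[0,0,0]},{"gripper":0.0,"linear":[-0.005,0,-0.0095],"rotation":[0,0,0]},{"gripper":0.0,"linear":[-0.005,0,-0.0095],"rotation":[0,0,0]},{"gripper":0.0,"linear":[-0.003,0,-0.005],"rotation":[0,0,0]},{"gripper":0.0,"linear":[-0.005,0,-0.0095],"rotation":[0,0,0]},{"gripper":0.0,"linear":[-0.003,0,-0.005],"rotation":[0,0,0]},{"gripper":0.0,"linear":[0,0,0],"rotation":[0,0,0]}]'
python3 - <<'E'
from h import *
im=get_image("wrist");C=wcloud(im).reshape(-1,3);q=st(C);z=C[:,2];px=im["pixels"].reshape(-1,3).astype(int)
m=(im["range_z"].ravel()>0)&(z<.12)&(z>.012)&(q[:,0]>-.2)&(q[:,0]<-.05)&(abs(q[:,1])<.088)
print(m.sum())
l=m.reshape(400,640).astype(np.uint8);k,lab,s,_=cv2.connectedComponentsWithStats(l)
for i in range(1,k):
  if s[i,4]>15:
    w=lab.ravel()==i;print(s[i,4],np.percentile(np.c_[q,z][w],[5,50,95],axis=0).round(3).tolist(),np.median(px[w],0))
r=.098
for k in range(4):
  base=2.24-k*.56;b=r*np.array([np.cos(.35+base),np.sin(.35+base)])
  for j in range(1,9):
    a=.35+base-.07*j;d=r*np.array([np.cos(a),np.sin(a)])-b;print(round(a-.35,2),np.round(np.r_[d[0]*XS,d[1]],4).tolist())
E
```

```text
time_s: 17.92
tool_pos: [0.4199, -0.2821, 0.3257]
tcp_rot: [0.003, 0.733, 0.68, 0.002]
contact_force: [8.5, -8.6, -13.3]
finger_gap: 0.0159
grasp_force: 40.0
1173
182 [[-0.135, 0.009, 0.053], [-0.133, 0.018, 0.06], [-0.13, 0.033, 0.064]] [68.  40.5 22. ]
485 [[-0.088, -0.088, 0.016], [-0.054, -0.08, 0.038], [-0.051, -0.066, 0.114]] [97. 99. 95.]
17 [[-0.051, -0.069, 0.104], [-0.05, -0.067, 0.105], [-0.05, -0.066, 0.108]] [98. 95. 91.]
217 [[-0.199, -0.087, 0.015], [-0.196, -0.081, 0.039], [-0.195, -0.074, 0.044]] [82. 84. 81.]
157 [[-0.054, -0.079, 0.103], [-0.053, -0.075, 0.111], [-0.05, -0.072, 0.115]] [112. 105.  94.]
93 [[-0.065, -0.086, 0.103], [-0.053, -0.085, 0.111], [-0.05, -0.083, 0.117]] [47. 45. 48.]
2.17 [0.0038, -0.0003, 0.0057]
2.1 [0.008, -0.0006, 0.0111]
2.03 [0.0125, -0.0009, 0.0163]
1.96 [0.0174, -0.0013, 0.0211]
1.89 [0.0226, -0.0017, 0.0255]
1.82 [0.0281, -0.0021, 0.0296]
1.75 [0.0339, -0.0025, 0.0332]
1.68 [0.0399, -0.003, 0.0365]
1.61 [0.0062, -0.0005, 0.0028]
1.54 [0.0126, -0.001, 0.0052]
1.47 [0.0192, -0.0014, 0.0071]
1.4 [0.0259, -0.0019, 0.0086]
1.33 [0.0327, -0.0025, 0.0096]
1.26 [0.0395, -0.003, 0.0101]
1.19 [0.0463, -0.0035, 0.0101]
1.12 [0.0531, -0.004, 0.0097]
1.05 [0.0068, -0.0005, -0.0009]
0.98 [0.0135, -0.001, -0.0023]
0.91 [0.0201, -0.0015, -0.0042]
0.84 [0.0265, -0.002, -0.0065]
0.77 [0.0327, -0.0025, -0.0093]
0.7 [0.0388, -0.0029, -0.0125]
0.63 [0.0446, -0.0034, -0.0161]
0.56 [0.0501, -0.0038, -0.0201]
0.49 [0.0052, -0.0004, -0.0044]
0.42 [0.0102, -0.0008, -0.0092]
0.35 [0.0148, -0.0011, -0.0142]
0.28 [0.019, -0.0014, -0.0196]
0.21 [0.0228, -0.0017, -0.0253]
0.14 [0.0262, -0.002, -0.0313]
0.07 [0.0293, -0.0022, -0.0374]
0.0 [0.0318, -0.0024, -0.0438]
```

```bash
python3 -m jog '[{"gripper":0.0,"linear":[0.004,0,0.0055],"rotation":[0,0,0]},{"gripper":0.0,"linear":[0.008,-0.0005,0.011],"rotation":[0,0,0]},{"gripper":0.0,"linear":[0.0125,-0.001,0.0165],"rotation":[0,0,0]},{"gripper":0.0,"linear":[0.0175,-0.0015,0.021],"rotation":[0,0,0]},{"gripper":0.0,"linear":[0.0225,-0.0015,0.0255],"rotation":[0,0,0]},{"gripper":0.0,"linear":[0.028,-0.002,0.0295],"rotation":[0,0,0]},{"gripper":0.0,"linear":[0.034,-0.0025,0.033],"rotation":[0,0,0]},{"gripper":0.0,"linear":[0.04,-0.003,0.0365],"rotation":[0,0,0]}]'
python3 - <<'E'
from h import *
look(); hmap(("wrist","top"),.13)
E
```

```text
time_s: 18.63
tool_pos: [0.4589, -0.285, 0.3613]
tcp_rot: [0.001, 0.733, 0.68, 0.001]
contact_force: [7.5, -8.9, -25.3]
finger_gap: 0.016
grasp_force: 40.0
scene tray view 1864 above floor 436
 above-floor pct [[-0.19901759384375417, -0.09319139386086686, 0.023254803503149568], [-0.14626860042855944, -0.04121696176903599, 0.045958688498563494], [-0.08676616263016233, -0.02475466518228527, 0.06605357361038475]]
 amber 95 [-0.1353 -0.0374  0.0569]
 tub inside z  0
top tray view 2317 above floor 715
 above-floor pct [[-0.1991222900612265, -0.09208274722678723, 0.018755134583986012], [-0.1623510774709792, -0.018123734846379268, 0.04874352136601412], [-0.10406017936481866, 0.03715954939694706, 0.06581141996918756]]
 amber 76 [-0.1364  0.0201  0.0537]
 amber 120 [-0.1354 -0.0303  0.0535]
 tub inside z  0
wrist tray view 2578 above floor 1560
 above-floor pct [[-0.19627686249207985, -0.09429206483866585, 0.019938037983959243], [-0.12137469728342648, -0.08937950776398429, 0.04282933093758168], [-0.06767642677293947, 0.02182314804934426, 0.05552573060358975]]
 amber 116 [-0.1014  0.0252  0.05
[... 1542 characters left out ...]
 4d5152 4d5154
   44   52   37   10 -752 -747 -745 -750  c0b9b0 827b76 64504f 534d50 4b4e4f 494c4f 484c4e 494d51
   41   54   32   10    5 -747 -749 -750  98948c 826c66 665355 664f50 6e5e5b 4c5053 4b4e51 484d4f
   42   52   28    6 -745 -752 -752 -750  9c9890 75716a 665552 695353 4d5152 4d5052 4d5254 4d5152
   42   51   36   54 -746 -752 -748 -749  96958c 6c5c54 654e40 69472f 4a4c4f 4b4f50 4e5153 4c5051
   13    8    7    8    7    6    4    6  75766e 7f7f73 767169 6e5151 6d6a66 746e67 757570 716f6a
    7    6    5    6    5    7    8   42  72736c 83837c 81827a 83857a 7f7f77 7d7e76 7d7e74 6c6b66
    4    3    3    2    2    3    0 -744  7d7c73 85867d 84847c 838179 828179 807f76 7b766e 4d5354
```

Both jars and the carton (x ≈ −0.18, 80 mm long, 52 mm high) lie in the tray. I return the tub level.

```bash
python3 -m jog '[{"gripper":0.0,"linear":[0.006,-0.0005,0.0025],"rotation":[0,0,0]},{"gripper":0.0,"linear":[0.0125,-0.001,0.005],"rotation":[0,0,0]},{"gripper":0.0,"linear":[0.019,-0.0015,0.007],"rotation":[0,0,0]},{"gripper":0.0,"linear":[0.026,-0.002,0.0085],"rotation":[0,0,0]},{"gripper":0.0,"linear":[0.0325,-0.0025,0.0095],"rotation":[0,0,0]},{"gripper":0.0,"linear":[0.0395,-0.003,0.01],"rotation":[0,0,0]},{"gripper":0.0,"linear":[0.0465,-0.0035,0.01],"rotation":[0,0,0]},{"gripper":0.0,"linear":[0.053,-0.004,0.0095],"rotation":[0,0,0]}]'
python3 -m jog '[{"gripper":0.0,"linear":[0.007,-0.0005,-0.001],"rotation":[0,0,0]},{"gripper":0.0,"linear":[0.0135,-0.001,-0.0025],"rotation":[0,0,0]},{"gripper":0.0,"linear":[0.02,-0.0015,-0.004],"rotation":[0,0,0]},{"gripper":0.0,"linear":[0.0265,-0.002,-0.0065],"rotation":[0,0,0]},{"gripper":0.0,"linear":[0.0325,-0.0025,-0.0095],"rotation":[0,0,0]},{"gripper":0.0,"linear":[0.039,-0.003,-0.0125],"rotation":[0,0,0]},{"gripper":0.0,"linear":[0.0445,-0.0035,-0.016],"rotation":[0,0,0]},{"gripper":0.0,"linear":[0.05,-0.004,-0.02],"rotation":[0,0,0]}]'
python3 -m jog '[{"gripper":0.0,"linear":[0.005,-0.0005,-0.0045],"rotation":[0,0,0]},{"gripper":0.0,"linear":[0.01,-0.001,-0.009],"rotation":[0,0,0]},{"gripper":0.0,"linear":[0.015,-0.001,-0.014],"rotation":[0,0,0]},{"gripper":0.0,"linear":[0.019,-0.0015,-0.0195],"rotation":[0,0,0]},{"gripper":0.0,"linear":[0.023,-0.0015,-0.0255],"rotation":[0,0,0]},{"gripper":0.0,"linear":[0.0265,-0.002,-0.0315],"rotation":[0,0,0]},{"gripper":0.0,"linear":[0.0295,-0.002,-0.0375],"rotation":[0,0,0]},{"gripper":0.0,"linear":[0.032,-0.0025,-0.0435],"rotation":[0,0,0]}]'
```

```text
time_s: 19.55
tool_pos: [0.5105, -0.2889, 0.3714]
tcp_rot: [-0.0, 0.733, 0.68, 0.0]
contact_force: [-0.9, -4.6, -0.4]
finger_gap: 0.0159
grasp_force: 40.0
time_s: 20.22
tool_pos: [0.5625, -0.2924, 0.3517]
tcp_rot: [0.001, 0.733, 0.68, 0.002]
contact_force: [0.6, -5.2, -0.9]
finger_gap: 0.0162
grasp_force: 40.0
time_s: 20.88
tool_pos: [0.5948, -0.2947, 0.3078]
tcp_rot: [0.001, 0.733, 0.68, 0.002]
contact_force: [3.1, -4.8, -0.3]
finger_gap: 0.0161
grasp_force: 40.0
```

```bash
python3 -m jog '[{"gripper":0.05,"linear":[0,0,0],"rotation":[0,0,0]},{"gripper":0.05,"linear":[0,0,0],"rotation":[0,0,0]},{"gripper":0.05,"linear":[0,0,0],"rotation":[0,0,0]},{"gripper":0.05,"linear":[0,-0.002,0.01],"rotation":[0,0,0]},{"gripper":0.06,"linear":[0,-0.005,0.05],"rotation":[0,0,0]},{"gripper":0.06,"linear":[0,-0.005,0.09],"rotation":[0,0,0]},{"gripper":0.06,"linear":[0,-0.005,0.13],"rotation":[0,0,0]},{"gripper":0.06,"linear":[0,-0.005,0.17],"rotation":[0,0,0]}]'
python3 -m jog '[{"gripper":0.06,"linear":[0,0,0.04],"rotation":[0,0,7]},{"gripper":0.06,"linear":[0,0,0.04],"rotation":[0,0,14]},{"gripper":0.06,"linear":[0,0,0.04],"rotation":[0,0,21]},{"gripper":0.06,"linear":[0,0,0.04],"rotation":[0,0,28]},{"gripper":0.06,"linear":[0,0,0.04],"rotation":[0,0,35]},{"gripper":0.06,"linear":[0,0,0.04],"rotation":[0,0,42]},{"gripper":0.06,"linear":[0,0,0.04],"rotation":[0,0,49]},{"gripper":0.06,"linear":[0,0,0.04],"rotation":[0,0,56]}]'
python3 -m jog '[{"gripper":0.06,"linear":[0.01,0.02,0],"rotation":[0,0,7]},{"gripper":0.06,"linear":[0.025,0.04,0],"rotation":[0,0,14]},{"gripper":0.06,"linear":[0.04,0.06,0],"rotation":[0,0,21]},{"gripper":0.06,"linear":[0.05,0.08,0],"rotation":[0,0,28]},{"gripper":0.06,"linear":[0.06,0.1,0],"rotation":[0,0,34]},{"gripper":0.06,"linear":[0.08,0.13,0],"rotation":[0,0,34]},{"gripper":0.06,"linear":[0.08,0.13,0],"rotation":[0,0,34]}]'
python3 - <<'E'
from h import *
s=read_state();print(s["tool_pos"],st(s["tool_pos"]),wd(.128,0),np.degrees(np.arctan2(*q2m(s["tcp_rot"])[[1,0],1])),s["joint_positions"])
for n in("wrist","top"):
  im=get_image(n);C=(wcloud if n=="wrist" else cloud)(im).reshape(-1,3);q=st(C);z=C[:,2];px=im["pixels"].reshape(-1,3).max(1)
  m=(im["range_z"].ravel()>0)&(q[:,0]>.09)&(q[:,0]<.16)&(abs(q[:,1])<.03)&(z>.22)&(z<.29)
  w=np.c_[q,z]
  for nm,k in(("dark",m&(px<70)),("light",m&(px>=70))): print(n,nm,k.sum(),np.percentile(w[k],[2,50,98],axis=0).round(4).tolist() if k.any() else "")
E
```

```text
time_s: 21.55
tool_pos: [0.5932, -0.2995, 0.4813]
tcp_rot: [0.001, 0.733, 0.68, 0.002]
contact_force: [0.7, 0.2, 0.1]
finger_gap: 0.059
grasp_force: 0.0
time_s: 22.22
tool_pos: [0.5934, -0.2994, 0.5195]
tcp_rot: [-0.0, 0.325, 0.946, 0.002]
contact_force: [-0.4, 0.2, -0.1]
finger_gap: 0.0598
grasp_force: 0.0
time_s: 22.8
tool_pos: [0.6762, -0.1627, 0.5193]
tcp_rot: [0.0, 0.033, 0.999, 0.004]
contact_force: [-0.5, 1.9, 0.2]
finger_gap: 0.0601
grasp_force: 0.0
[ 0.6762 -0.1627  0.5193] [[0.1231 0.0051]] [ 0.6806 -0.1681] 86.1865060713374 [ 0.2814  0.4774 -0.197   1.5306  0.0906  1.1432  1.5725]
wrist dark 1431 [[0.111, -0.0124, 0.24], [0.1215, 0.004, 0.2548], [0.1342, 0.021, 0.2627]]
wrist light 1200 [[0.1002, -0.029, 0.2205], [0.106, -0.0011, 0.2294], [0.1145, 0.029, 0.2423]]
top dark 94 [[0.1126, -0.0157, 0.2387], [0.1217, 0.0008, 0.2531], [0.1331, 0.0177, 0.2655]]
top light 119 [[0.0978, -0.0285, 0.2207], [0.1062, 0.0002, 0.2299], [0.1208, 0.0286, 0.2507]]
```

```bash
python3 -m jog '[{"gripper":0.06,"linear":[0.0035,-0.003,-0.035],"rotation":[0,0,0]},{"gripper":0.06,"linear":[0.0035,-0.003,-0.07],"rotation":[0,0,0]},{"gripper":0.06,"linear":[0.0035,-0.003,-0.091],"rotation":[0,0,0]},{"gripper":0.02,"linear":[0.0035,-0.003,-0.091],"rotation":[0,0,0]},{"gripper":0.02,"linear":[0.0035,-0.003,-0.091],"rotation":[0,0,0]},{"gripper":0.02,"linear":[0.0035,-0.003,-0.091],"rotation":[0,0,0]},{"gripper":0.02,"linear":[0.0035,-0.003,-0.091],"rotation":[0,0,0]},{"gripper":0.02,"linear":[0.0035,-0.003,-0.091],"rotation":[0,0,0]}]' 20
python3 - <<'E'
from h import *
s=read_state();g=st(s["tool_pos"])[0];print(g,s["tool_pos"][2]-.167)
r=.128;f=lambda q:r*np.array([-np.cos(q),np.sin(q)])
for k in range(3):
  b=2.2-k*.74
  for j in range(1,9):
    q=b-.0925*j;d=f(q)-f(b);print(round(q,2),np.round(np.r_[d[0]*XS,d[1]],4).tolist())
E
```

```text
time_s: 23.57
tool_pos: [0.6768, -0.167, 0.4273]
tcp_rot: [-0.003, 0.035, 0.999, 0.006]
contact_force: [-2.7, 18.7, -7.6]
finger_gap: 0.036
grasp_force: 20.0
[0.1241 0.0008] 0.2603124938950885
2.11 [-0.0099, 0.0007, 0.0065]
2.02 [-0.0203, 0.0015, 0.0121]
1.92 [-0.0311, 0.0023, 0.0167]
1.83 [-0.0424, 0.0032, 0.0202]
1.74 [-0.0539, 0.0041, 0.0227]
1.65 [-0.0657, 0.0049, 0.0242]
1.55 [-0.0775, 0.0058, 0.0245]
1.46 [-0.0892, 0.0067, 0.0237]
1.37 [-0.0117, 0.0009, -0.0019]
1.28 [-0.0231, 0.0017, -0.0048]
1.18 [-0.0342, 0.0026, -0.0087]
1.09 [-0.0449, 0.0034, -0.0137]
1.0 [-0.0551, 0.0041, -0.0197]
0.91 [-0.0647, 0.0049, -0.0266]
0.81 [-0.0737, 0.0055, -0.0343]
0.72 [-0.0818, 0.0062, -0.0428]
0.63 [-0.0074, 0.0006, -0.0092]
0.54 [-0.0138, 0.001, -0.0191]
0.44 [-0.0194, 0.0015, -0.0296]
0.35 [-0.0239, 0.0018, -0.0405]
0.26 [-0.0275, 0.0021, -0.0518]
0.17 [-0.0299, 0.0023, -0.0634]
0.07 [-0.0313, 0.0024, -0.0751]
-0.02 [-0.0317, 0.0024, -0.087]
```

```bash
python3 -m jog '[{"gripper":0.02,"linear":[-0.01,0.003,0.0065],"rotation":[0,0,0]},{"gripper":0.02,"linear":[-0.02,0.0045,0.012],"rotation":[0,0,0]},{"gripper":0.02,"linear":[-0.031,0.0055,0.0165],"rotation":[0,0,0]},{"gripper":0.02,"linear":[-0.0425,0.006,0.02],"rotation":[0,0,0]},{"gripper":0.02,"linear":[-0.054,0.007,0.0225],"rotation":[0,0,0]},{"gripper":0.02,"linear":[-0.0655,0.008,0.024],"rotation":[0,0,0]},{"gripper":0.02,"linear":[-0.0775,0.009,0.0245],"rotation":[0,0,0]},{"gripper":0.02,"linear":[-0.089,0.0095,0.0235],"rotation":[0,0,0]}]'
python3 -m jog '[{"gripper":0.02,"linear":[-0.0115,0.001,-0.002],"rotation":[0,0,0]},{"gripper":0.02,"linear":[-0.023,0.0015,-0.005],"rotation":[0,0,0]},{"gripper":0.02,"linear":[-0.034,0.0025,-0.0085],"rotation":[0,0,0]},{"gripper":0.02,"linear":[-0.045,0.0035,-0.0135],"rotation":[0,0,0]},{"gripper":0.02,"linear":[-0.055,0.004,-0.0195],"rotation":[0,0,0]},{"gripper":0.02,"linear":[-0.0645,0.005,-0.0265],"rotation":[0,0,0]},{"gripper":0.02,"linear":[-0.0735,0.0055,-0.0345],"rotation":[0,0,0]},{"gripper":0.02,"linear":[-0.082,0.006,-0.043],"rotation":[0,0,0]}]'
```

```text
time_s: 24.23
tool_pos: [0.5887, -0.16, 0.4533]
tcp_rot: [0.002, 0.036, 0.999, 0.004]
contact_force: [2.3, 13.5, -1.1]
finger_gap: 0.0357
grasp_force: 20.0
time_s: 24.9
tool_pos: [0.5067, -0.1542, 0.4093]
tcp_rot: [0.001, 0.036, 0.999, 0.003]
contact_force: [3.6, 16.1, -1.8]
finger_gap: 0.0355
grasp_force: 20.0
```

```bash
python3 -m jog '[{"gripper":0.02,"linear":[-0.0075,0.002,-0.009],"rotation":[0,0,0]},{"gripper":0.02,"linear":[-0.014,0.003,-0.019],"rotation":[0,0,0]},{"gripper":0.02,"linear":[-0.0195,0.0035,-0.0295],"rotation":[0,0,0]},{"gripper":0.02,"linear":[-0.024,0.004,-0.0405],"rotation":[0,0,0]},{"gripper":0.02,"linear":[-0.0275,0.0045,-0.052],"rotation":[0,0,0]},{"gripper":0.02,"linear":[-0.03,0.0045,-0.0635],"rotation":[0,0,0]},{"gripper":0.02,"linear":[-0.0315,0.0045,-0.075],"rotation":[0,0,0]},{"gripper":0.02,"linear":[-0.0315,0.0045,-0.084],"rotation":[0,0,0]}]'
python3 -m jog '[{"gripper":0.02,"linear":[0,0,0],"rotation":[0,0,0]},{"gripper":0.06,"linear":[0,0,0],"rotation":[0,0,0]},{"gripper":0.06,"linear":[0,0,0],"rotation":[0,0,0]},{"gripper":0.06,"linear":[0,0,0],"rotation":[0,0,0]},{"gripper":0.06,"linear":[0,0,0.01],"rotation":[0,0,0]},{"gripper":0.06,"linear":[0,0,0.04],"rotation":[0,0,0]},{"gripper":0.06,"linear":[0,0,0.08],"rotation":[0,0,0]},{"gripper":0.06,"linear":[0,0,0.12],"rotation":[0,0,0]}]'
python3 -m jog '[{"gripper":0.06,"linear":[0,0.04,0.04],"rotation":[0,0,0]},{"gripper":0.06,"linear":[0,0.08,0.07],"rotation":[0,0,0]},{"gripper":0.06,"linear":[0,0.12,0.07],"rotation":[0,0,0]},{"gripper":0.06,"linear":[0,0.16,0.07],"rotation":[0,0,0]},{"gripper":0.06,"linear":[-0.02,0.2,0.07],"rotation":[0,0,0]},{"gripper":0.06,"linear":[-0.04,0.24,0.07],"rotation":[0,0,0]},{"gripper":0.06,"linear":[-0.06,0.28,0.07],"rotation":[0,0,0]},{"gripper":0.06,"linear":[-0.07,0.32,0.07],"rotation":[0,0,0]}]'
python3 - <<'E'
from h import *
hmap(("top","scene"),.13)
for n in("top","scene"):
  im=get_image(n);C=cloud(im).reshape(-1,3);q=st(C);z=C[:,2]
  m=(im["range_z"].ravel()>0)&(q[:,0]>-.04)&(q[:,0]<.04)&(abs(q[:,1])<.06)&(z>.05)&(z<.3)
  A=np.c_[q[m],np.ones(m.sum())];print(n,m.sum(),"lid plane slope x,y,z0",np.linalg.lstsq(A,z[m],rcond=None)[0],z[m].std())
  m=(abs(C[:,2]-.047)<.004)&(q[:,0]>-.22)&(q[:,0]<-.045)&(abs(q[:,1])<.12);print("tray",np.percentile(q[m],[1,99],axis=0).tolist())
  for nm,b,zz in(("sanit",(.38,-.56,.52,-.42),.1),("drop",(.36,-.44,.44,-.34),.03)):
    m=(z>zz)&(C[:,0]>b[0])&(C[:,0]<b[2])&(C[:,1]>b[1])&(C[:,1]<b[3]);o=cloud(np.load(n+".npy",allow_pickle=True).item()).reshape(-1,3);k=(o[:,2]>zz)&(o[:,0]>b[0])&(o[:,0]<b[2])&(o[:,1]>b[1])&(o[:,1]<b[3]);print(nm,np.median(C[m],0),np.median(o[k],0))
E
```

```text
time_s: 25.57
tool_pos: [0.4737, -0.1513, 0.3242]
tcp_rot: [-0.002, 0.037, 0.999, 0.002]
contact_force: [-4.8, 10.5, 0.5]
finger_gap: 0.0358
grasp_force: 20.0
time_s: 26.23
tool_pos: [0.4745, -0.1529, 0.4462]
tcp_rot: [-0.001, 0.037, 0.999, 0.002]
contact_force: [1.2, -0.5, 0.1]
finger_gap: 0.0599
grasp_force: 0.0
time_s: 26.9
tool_pos: [0.4103, 0.1464, 0.5154]
tcp_rot: [0.0, 0.038, 0.999, 0.001]
contact_force: [0.5, -0.1, -0.1]
finger_gap: 0.06
grasp_force: 0.0
top rows y=+.10..-.10; cols x=-.20..-.06; z mm (med) / colour
    5    6    5    6    6    5    4   31  797970 edebeb aba8a1 a7a69e b1b1a9 f4f3f2 c4c4bd 949389
 -743    4    5    6    4    6    6   45  4f5354 f6f5f5 f6f5f5 f6f5f5 f6f5f4 f6f5f5 bcbcb5 7f7d75
    0    7    3    8 -745 -748 -369   43  6d6b62 efeee8 ae8d7d b38766 525655 545757 7b7d78 6f6c6a
   44   52   34   57   59 -349 -744   37  e9e6e0 e2d7ce 895751 965d35 b36c37 826052 505253 797870
   43   52   30    9    7    9    7   25  eeeae5 e1c5b9 885a55 905d52 8e6256 b1907f adafa4 7c7b75
   42   54   29   11 -741 -745 -744   34  e9e9e5 e4ded2 a27e60 9e6256 545554 5357
[... 1331 characters left out ...]
e9 eceee9 9fa29a 757670
    6    9    6    8    8    7    7   43  8b8984 c2c5c1 c8cac3 c8cac4 c3c6be c4c6bf 878882 757670
top 737 lid plane slope x,y,z0 [-0.0025  0.0038  0.1563] 0.002673140524004351
tray [[-0.20399581374379427, -0.09736331819656033], [-0.04897868627371277, 0.1066103140545512]]
sanit [ 0.4279 -0.4891  0.1195] [ 0.4283 -0.4893  0.1203]
drop [ 0.3909 -0.4028  0.0404] [ 0.3904 -0.403   0.039 ]
scene 983 lid plane slope x,y,z0 [-0.0038  0.0021  0.1561] 0.00178882365685441
tray [[-0.2056534467573784, -0.09425031331988522], [-0.04891037073007202, 0.08752440931869347]]
sanit [ 0.4271 -0.4813  0.1196] [ 0.4274 -0.481   0.1197]
drop [ 0.3895 -0.3977  0.0393] [ 0.3894 -0.3974  0.0404]
```

```bash
python3 -c "
from plant import *
print(hand_in())"
```

```text
the job is handed in; nothing more can be done
None
```

The job is handed in (the hand-in returned no verdict). By my last depth check, both jars and the carton lie in the tray, which is square against the stand's foot; the tub is level, the lid is shut, both bottles are unmoved and the arm is clear.

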